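# Weigh the slim-capped bottle from the crowded rack

### The job

Lift the bottle with the tall slim cap out of the crowded rack, going in through the gap between its neighbours without knocking or pushing them, and set it down gently, upright, in the middle of the balance's pan. Once it stands there released, press the balance's read key down and let it come back up. Leave the other bottles in their wells and everything else where it is.

Things in the scene. Friction and masses are not known exactly. Their poses are not given: they have to be found in the camera images.
- sample: The bottle to weigh: clear glass, round, 38 mm diameter, 126 mm tall, about 0.11 kg, long narrow neck (18 mm diameter, heights 70-88 mm) and a tall slim black screw cap (22 mm diameter, heights 88-126 mm; cap and bottle are one solid). The only bottle in the rack with a slim cap; it stands in one of the three inner wells. Origin: centre of its underside, z up.
- rack: White plastic bottle rack, fixed: 3 x 5 square wells, 135 mm along its x, 223 mm along its y, 50 mm tall. Pitch of the wells 44 mm both ways (centres at x = -44, 0, 44 and y = -88, -44, 0, 44, 88 mm), walls 3 mm, well floor 4 mm above the table. Eleven wells hold a bottle, four are empty: the well holding the sample has empty space on two opposite sides only, either along the rack's x or along its y; on the other axis a neighbour stands close. Origin: centre of its underside.
- balance: Laboratory balance, fixed: white housing 280 mm (x) x 200 mm (y), its top 56 mm above the table; key and display at its -x end, which faces the robot, round steel pan towards its +x end. Origin: centre of its underside.
- pan (a point): Centre of the upper face of the balance's pan, a flat steel disc of 130 mm diameter, 70 mm above the table. The pan is rigid and does not move.
- key_top (a point): Centre of the top of the balance's black round read key (30 mm diameter), pressed straight down; 150 mm from the pan's centre along the balance's -x and 35 mm towards its -y.
- key (a joint): Travel of the read key: 0 = up, 0.006 m = fully down; it springs back, fully down takes about 4 N, and from 0.0045 m it counts as pressed.
- media_bottle: Bystander: closed glass bottle, 76 mm diameter, 170 mm tall, loose on the bench. Origin: centre of its underside, z up.
- flask: Bystander: conical glass flask, 84 mm diameter at its foot, 128 mm tall, loose on the bench. Origin: centre of its underside, z up.
- bottle0: Other bottle in the rack: clear glass, round, 38 mm diameter, 120 mm tall, with a low wide black cap (40 mm diameter, the top 22 mm), about 0.13 kg, loose in its well. Origin: centre of its underside, z up.
- bottle1: Other bottle in the rack: clear glass, round, 38 mm diameter, 120 mm tall, with a low wide black cap (40 mm diameter, the top 22 mm), about 0.13 kg, loose in its well. Origin: centre of its underside, z up.
- bottle2: Other bottle in the rack: clear glass, round, 38 mm diameter, 120 mm tall, with a low wide black cap (40 mm diameter, the top 22 mm), about 0.13 kg, loose in its well. Origin: centre of its underside, z up.
- bottle3: Other bottle in the rack: clear glass, round, 38 mm diameter, 120 mm tall, with a low wide black cap (40 mm diameter, the top 22 mm), about 0.13 kg, loose in its well. Origin: centre of its underside, z up.
- bottle4: Other bottle in the rack: clear glass, round, 38 mm diameter, 120 mm tall, with a low wide black cap (40 mm diameter, the top 22 mm), about 0.13 kg, loose in its well. Origin: centre of its underside, z up.
- bottle5: Other bottle in the rack: clear glass, round, 38 mm diameter, 120 mm tall, with a low wide black cap (40 mm diameter, the top 22 mm), about 0.13 kg, loose in its well. Origin: centre of its underside, z up.
- bottle6: Other bottle in the rack: clear glass, round, 38 mm diameter, 120 mm tall, with a low wide black cap (40 mm diameter, the top 22 mm), about 0.13 kg, loose in its well. Origin: centre of its underside, z up.
- bottle7: Other bottle in the rack: clear glass, round, 38 mm diameter, 120 mm tall, with a low wide black cap (40 mm diameter, the top 22 mm), about 0.13 kg, loose in its well. Origin: centre of its underside, z up.
- bottle8: Other bottle in the rack: clear glass, round, 38 mm diameter, 120 mm tall, with a low wide black cap (40 mm diameter, the top 22 mm), about 0.13 kg, loose in its well. Origin: centre of its underside, z up.
- bottle9: Other bottle in the rack: clear glass, round, 38 mm diameter, 120 mm tall, with a low wide black cap (40 mm diameter, the top 22 mm), about 0.13 kg, loose in its well. Origin: centre of its underside, z up.

How it is judged:
By the outcome, as a careful person would: the job done as asked, in the order asked, and still so for the second after the job is handed in, with the robot touching nothing.
It also fails if it takes over 54 s, if anything falls off the work surface, if the arm or the gripper's body presses on something with over 40 N, if the wrist force passes 120 N, or if a joint passes its speed limit or range.

### The arm

A 7-joint arm with a two-finger parallel gripper is mounted at the origin on the work surface. World frame = base frame: x ahead of the robot, y to its left, z up, the work surface at z = 0. Lengths are in m, angles in rad, forces in N, time in s.
With the tool pointing down it reaches from about 0.425 to 0.875 m from the base axis. Payload 8.4 kg.
Tool frame: the origin (TCP) lies at the very end of the fingers, on their centre line; the grasp point (between the pads) lies arm.pinch_z behind it (arm.pinch_z is the distance from the TCP to the grasp point, in m); z points along the fingers, y is the direction in which the jaws open and shut (so a half turn about z gives the same grasp; the last joint's range is limited). The gripper opens to 85 mm and grips with 20 to 120 N. Pads are 22 mm wide; open, the fingers measure 114 mm over their backs; the gripper's body (76 mm by 85 mm) begins 54 mm behind the grasp point. The pads swing forward as they close: fully open they stand 13 mm farther back than shut.
Start: joints at [1.086, 0.333, 0.04, 1.465, -0.013, 1.343, -0.059], TCP at [0.245, -0.602, 0.202] pointing down, gripper open.
Joint ranges: [-2.58, 2.58], [-0.38, 2.09], [-1.3, 1.39], [0.25, 2.4], [-1.5, 4.64], [0.08, 2.09], [-2.65, 2.65]. Speed limits (rad/s): [2.22, 2.22, 2.79, 2.79, 3.14, 3.14, 3.14].

### API

Orientations are given as a rotation vector (axis times angle).
In Python, from plant import readout, imaging, job, arm gives the robot as it stands. The module is installed in compiled form; this text tells all that it offers.
- The arm moves only by the tool send_rows, never from a script. Its argument "moves" is a list that holds one entry, the list of rows, each a list of 4 numbers: the shift along the tool's x, y, z in cm, then the turn about the tool's z in rad. In form: [[[dx, dy, dz, twist], ...]]. A call has exactly 8 rows; each row is the pose to reach, as a shift and turn from the pose commanded when the call began, along the tool's axes at that moment; what a row does not reach only later rows make up. A row lasts 1/12 s, in which the tool goes at most 41.7 mm and 7.16 degrees, less where a joint would pass 70% of its speed; a pose out of reach is approached as far as the arm can. A call with a gripper value outside its range is refused whole. "claw" is the closure, from -1 (fully open) to 1 (shut), so that 0 is half open, set as the call begins (left out, the last holds). The fingers move at their own pace and stop on an object; the grip force is fixed at half the most. Time passes only in rows, so rows that repeat a pose let the fingers close, or fill a call up. It gives the time, the measured TCP pose, the force and the opening at its end, in the units of the state.
- readout.get_state(): the state, without advancing time (a new reading comes with each control period).
- imaging.capture(name): name is "scene" or "top"; returns the picture (384x512x3 uint8, red, green, blue); there is no depth.
- imaging.camera_info(name): a dict with "camera_matrix" (3x3 intrinsics, pixels), "view" (4x4, takes a point from world to camera coordinates). Camera axes: x right, y up, looking along -z (the intrinsics and any distortion apply to the point x, -y, -z); pixel columns grow to the right and rows downward; lengths in m; the calibration is good to about 2 mm. A picture is of the moment at which its call begins. camera_info takes no time and is no camera call.
- job.job_done(): hands the job in, once; it reports no verdict.
The state is a dict: "time": time; "q": joint angles; "qvel": joint speeds; "joint_efforts": joint torques, N m; "eef_pos": TCP position; "orientation": TCP orientation; "wrist_force": force on the tool from outside, world axes, zero at the start; "wrist_torque": the same for the moment, N m; "gripper_width": finger opening in m.
Only numpy, scipy, OpenCV 4.12 (cv2) and the standard library are available. Lean on these libraries where they do the work, as an engineer would, in place of code of your own. Each camera call takes 0.05 s, during which the arm holds its last target.

## Working session

There is one attempt and no reset: what is moved stays moved. The work goes in short steps, Python scripts to look and compute and a tool call to move; the robot and the scene stay as the last step left them, time stands still between calls to the robot, and variables do not carry over. Pictures are saved under pics/ and viewed, and the job is handed in when it is done.

Besides the shell and the picture viewer there is one more tool, called after "Request:" as a command line: name --argument value ..., lists and objects as JSON in quotes. send_rows: Moves the arm, as the interface text tells. Its arguments: {"type":"object","properties":{"moves":{"type":"array"},"claw":{"type":"number"}},"required":["moves"]}

```bash
mkdir -p pics; python3 - <<'E'
from plant import readout, imaging, job, arm
import cv2,numpy as np
np.set_printoptions(precision=4,suppress=True)
print(readout.get_state()); print([ (a,getattr(arm,a)) for a in dir(arm) if a[0]!='_'])
for n in("scene","top"):
    im=imaging.capture(n); cv2.imwrite(f"pics/{n}0.png",im[:,:,::-1]); print(imaging.camera_info(n))
E
```

```text
{'time': 0.0, 'q': array([ 1.0858,  0.334 ,  0.0399,  1.4662, -0.0134,  1.3433, -0.0585]), 'qvel': array([-0.    , -0.0001,  0.0003, -0.0006, -0.0027,  0.0004,  0.0007]), 'joint_efforts': array([  0.0002, -65.8575,   1.3652, -40.558 ,   0.0168,   0.0125,
        -0.    ]), 'eef_pos': array([ 0.2444, -0.6018,  0.2011]), 'orientation': array([-3.0818, -0.6019,  0.0006]), 'wrist_force': array([-0.0635, -0.5794,  0.6182]), 'wrist_torque': array([-0.0253,  0.028 , -0.0292]), 'gripper_width': 0.08543825111202835}
[('IKError', <class 'plant.IKError'>), ('pinch_z', 0.0187)]
{'camera_matrix': array([[413.4081,   0.    , 255.7567],
       [  0.    , 413.4081, 190.7283],
       [  0.    ,   0.    ,   1.    ]]), 'view': array([[ 0.1763,  0.9842, -0.0149, -0.0797],
       [-0.7766,  0.1484,  0.6123,  0.3768],
       [ 0.6049, -0.0963,  0.7905, -1.8388],
       [ 0.    ,  0.    ,  0.    ,  1.    ]])}
{'camera_matrix': array([[379.9145,   0.    , 255.2304],
       [  0.    , 379.9145, 190.9542],
       [  0.    ,   0.    ,   1.    ]]), 'view': array([[ 0.0116, -0.9999, -0.0004, -0.0224],
       [ 0.9779,  0.0112,  0.2085, -0.559 ],
       [-0.2085, -0.0028,  0.978 , -1.0974],
       [ 0.    ,  0.    ,  0.    ,  1.    ]])}
```

View pics/scene0.png

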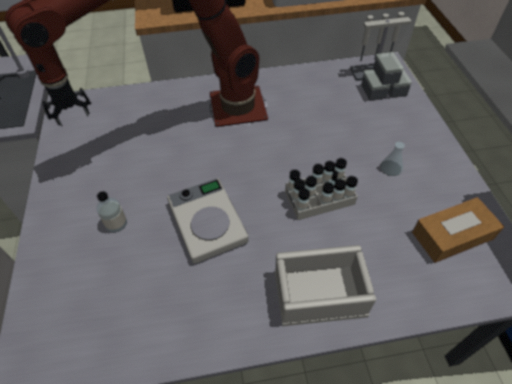

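View pics/top0.png

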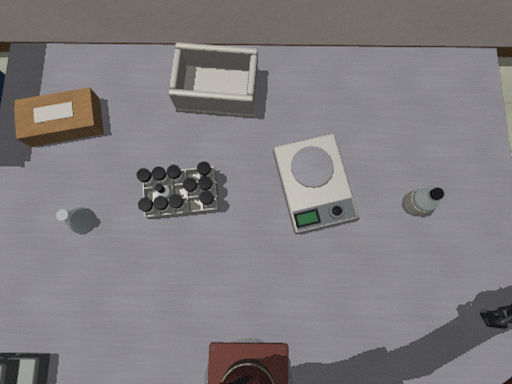

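The scene view has the balance at about (208,220) and the rack at about (322,188). In the top view they are at (315,183) and (180,190). I'll zoom in on both.

```bash
python3 - <<'E'
import cv2,numpy as np
t=cv2.imread("pics/top0.png");s=cv2.imread("pics/scene0.png")
cv2.imwrite("pics/t_rack.png",cv2.resize(t[155:225,130:225],None,fx=8,fy=8,interpolation=cv2.INTER_CUBIC))
cv2.imwrite("pics/s_rack.png",cv2.resize(s[150:225,275:365],None,fx=8,fy=8,interpolation=cv2.INTER_CUBIC))
cv2.imwrite("pics/t_bal.png",cv2.resize(t[130:240,265:365],None,fx=5,fy=5,interpolation=cv2.INTER_CUBIC))
E
```

```text
(no output)
```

View pics/t_rack.png

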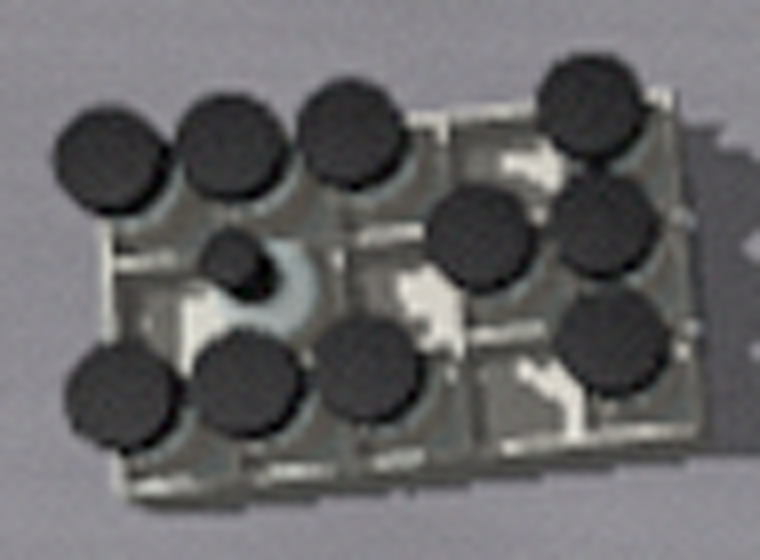

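View pics/s_rack.png

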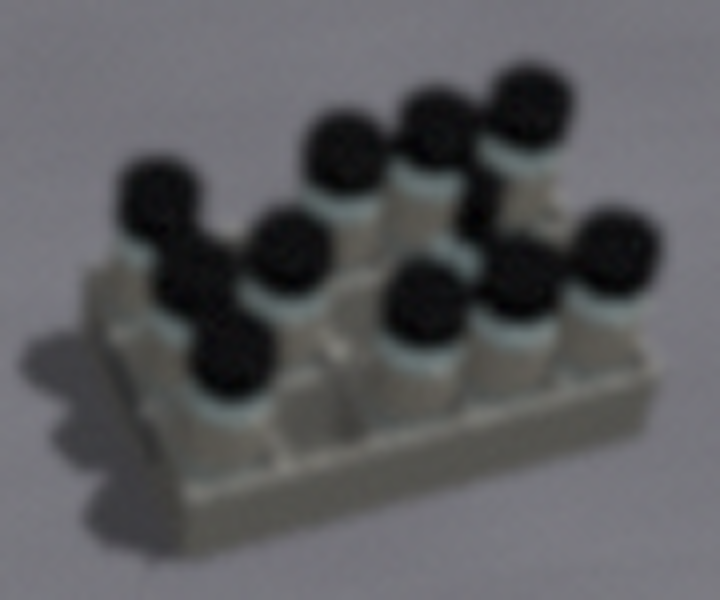

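View pics/t_bal.png

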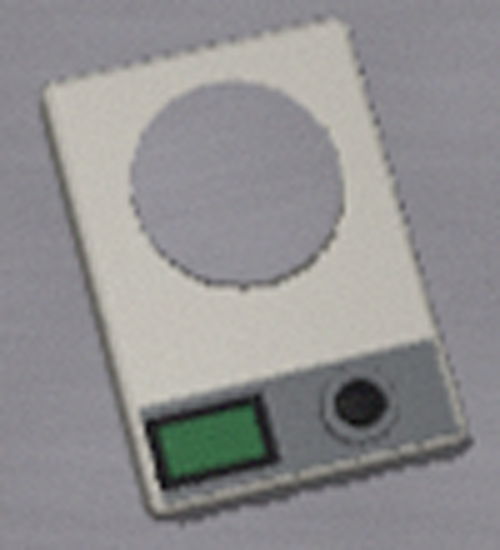

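```bash
cat > h.py <<'E'
import numpy as np,cv2
from plant import readout, imaging
np.set_printoptions(precision=4,suppress=True)
def ray(name,u,v):
    c=imaging.camera_info(name);K=c["camera_matrix"];V=c["view"];R=V[:3,:3];t=V[:3,3]
    d=np.linalg.inv(K)@[u,v,1];d=R.T@(d*[1,-1,-1]);return -R.T@t,d
def onz(name,u,v,z):
    o,d=ray(name,u,v);return (o+d*(z-o[2])/d[2])[:2]
def proj(name,p):
    c=imaging.camera_info(name);q=(c["view"]@np.r_[p,1])[:3]*[1,-1,-1];q=c["camera_matrix"]@q;return q[:2]/q[2]
def blobs(im,mask,lo,hi,off=(0,0),up=8):
    n,l,st,ce=cv2.connectedComponentsWithStats(mask.astype(np.uint8))
    return [(ce[i]/up+off+0.5/up-0.5,st[i,4]/up**2) for i in range(1,n) if lo<st[i,4]/up**2<hi]
E
cat > m1.py <<'E'
from h import *
for n,(r0,r1,c0,c1) in dict(top=(155,225,130,225),scene=(150,225,275,365)).items():
    g=cv2.imread(f"pics/{n}0.png")[r0:r1,c0:c1].max(2)
    g=cv2.resize(g,None,fx=8,fy=8,interpolation=cv2.INTER_CUBIC)
    for th in (55,70):
        print(n,th)
        for ce,a in blobs(g,g<th,8,400,(c0,r0)): print(ce,a,onz(n,*ce,0.113 if a>100 else .111))
t=cv2.imread("pics/top0.png")[130:240,265:365]
hsv=cv2.cvtColor(cv2.resize(t,None,fx=8,fy=8,interpolation=cv2.INTER_CUBIC),cv2.COLOR_BGR2HSV)
import sys
for p in [(50,35),(30,38),(70,60),(93,40),(72,80),(30,88),(85,75)]: print(p,t[p[1],p[0]])
E
python3 m1.py
```

```text
top 55
[200.0738 178.0497] 389.3125 [0.5843 0.1454]
[173.8708 171.3348] 119.921875 [0.6037 0.223 ]
[151.4445 173.7064] 234.625 [0.5958 0.2882]
[159.7927 187.7926] 50.53125 [0.5543 0.2616]
[207.0401 197.2137] 118.0625 [0.5276 0.1229]
[177.1346 200.0129] 75.28125 [0.5187 0.2092]
[162.3068 202.0019] 68.53125 [0.5124 0.2517]
[147.1676 203.3889] 62.0625 [0.5078 0.2951]
top 70
[159.3893 187.6879] 68.296875 [0.5546 0.2628]
[216.623 188.821] 13.296875 [0.5531 0.0962]
scene 55
[302.1611 183.9937] 390.84375 [0.5718 0.1419]
[289.5733 197.246 ] 12.65625 [0.6176 0.0872]
scene 70
[289.0952 204.2297] 254.0 [0.6469 0.0787]
[317.9421 201.9238] 11.125 [0.6541 0.1752]
(50, 35) [147 141 143]
(30, 38) [151 145 147]
(70, 60) [175 184 188]
(93, 40) [140 136 137]
(72, 80) [37 33 35]
(30, 88) [30 31 29]
(85, 75) [113 107 106]
```

```bash
cat > m2.py <<'E'
from h import *
import cv2
n='top';r0,r1,c0,c1=155,225,130,225
g0=cv2.imread(f"pics/{n}0.png")[r0:r1,c0:c1].max(2)
print(g0[18:45,20:40])
g=cv2.resize(g0,None,fx=8,fy=8,interpolation=cv2.INTER_CUBIC)
for th in (36,42,48):
    print(th)
    for ce,a in blobs(g,g<th,8,400,(c0,r0)): print(ce,a,onz(n,*ce,0.113 if a>60 else .111))
c=cv2.HoughCircles(g,cv2.HOUGH_GRADIENT,1.5,70,param1=100,param2=18,minRadius=45,maxRadius=62)
o=cv2.cvtColor(g,cv2.COLOR_GRAY2BGR)
for x,y,r in c[0]:
    p=np.array([x,y])/8+.5/8-.5+[c0,r0];print(p,r,onz(n,*p,.122)); cv2.circle(o,(int(x),int(y)),int(r),(0,0,255),1)
cv2.imwrite("pics/hough.png",o)
E
python3 m2.py
```

```text
[[ 14  41  50  53  47  54  58  48  55  56  54  50  56  47  45  29  53  56
   53  58]
 [  9  34  50  53  55  55  54  53  54  56  52  53  50  52  38  28  57  83
   46  55]
 [ 27  39  74  52  58  52  56  52  56  54  54  52  50  47  21  32  71  96
   44  55]
 [ 16  63 102  43  59  58  57  56  59  56  51  57  55  38  11  50 101  97
   63  52]
 [ 19  80 113  52  52  55  58  58  61  55  60  58  41  23  18  72 126  93
   80  61]
 [ 49 104 109  78  49  43  50  55  54  52  46  32  18  17  73 125 117  90
   80  76]
 [ 89 129  94  85  73  44  36  24  29  23  16   6  36  86 127 126  89  86
   77  80]
 [124 113  86  81  81  76  77  80  57  67  69  89 126 120 122  96  83  85
   80  84]
 [121  90  83  82  85  86  98 110 104 117  95 105 128 109  87  88  84  85
   83  90]
 [102  88  85  86  88  83  94 108 101 112  95  91  85  83  84  84  82  83
   88  91]
 [ 94  83  79  87  88  88  89  86  59  65  70  83  88  87  82  86  85  87
   91  88]
 [ 83  87  86  88  90  94  65  48  45  39  42  60  80  97  82  82  90  96
   95  96]
 [ 89  85  89  89  91  77  43  48  54  48  46  41  63 121 154 152 142 127
   95 
[... 2366 characters left out ...]
32 0.307 ]
[192.1473 184.3766] 49.640625 [0.5656 0.168 ]
[160.4547 188.2688] 34.03125 [0.5529 0.2596]
[209.0791 198.1411] 43.234375 [0.5253 0.1171]
[179.8897 203.7057] 21.796875 [0.508  0.2007]
[164.662  204.8798] 26.796875 [0.5041 0.2444]
[149.6294 206.3108] 27.078125 [0.4994 0.2874]
[160.4062 202.2812] 57.75 [0.5096 0.2543]
[203.3438 167.9688] 54.45 [0.6124 0.1357]
[143.7188 174.3438] 59.4 [0.5913 0.3079]
[173.7188 171.1562] 57.75 [0.6019 0.2214]
[159.0938 172.4688] 59.4 [0.5974 0.2637]
[144.8438 203.9688] 59.4 [0.5042 0.2984]
[196.7812 205.2812] 45.525 [0.5021 0.15  ]
[190.5938 184.6562] 56.1 [0.5622 0.1705]
[181.4062 193.8438] 47.25 [0.5348 0.1956]
[153.2812 195.5312] 49.05 [0.529 0.276]
```

View pics/hough.png

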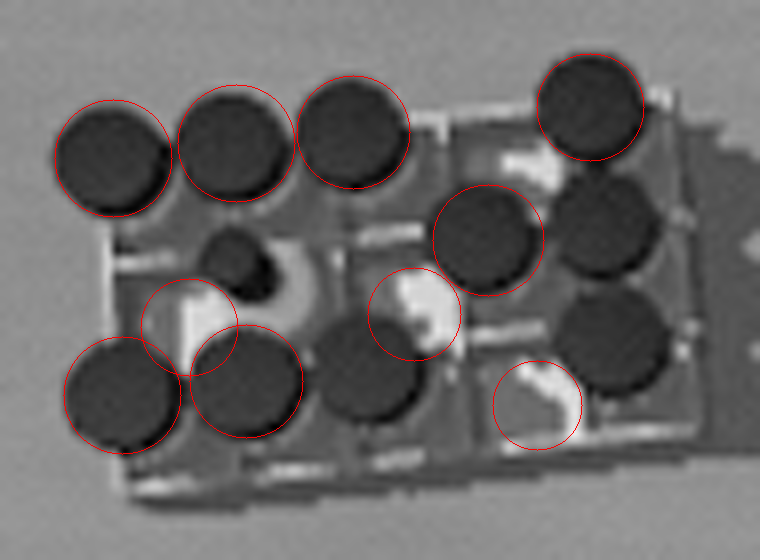

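```bash
cat > m3.py <<'E'
from h import *
n='top';r0,r1,c0,c1=155,225,130,225
g0=cv2.imread(f"pics/{n}0.png")[r0:r1,c0:c1].max(2)
g=cv2.resize(g0,None,fx=8,fy=8,interpolation=cv2.INTER_CUBIC)
g=cv2.GaussianBlur(g,(0,0),4)
m=((g>38)&(g<70)).astype(np.uint8)
m=cv2.morphologyEx(m,cv2.MORPH_OPEN,cv2.getStructuringElement(cv2.MORPH_ELLIPSE,(35,35)))
o=cv2.cvtColor(g,cv2.COLOR_GRAY2BGR)
P=[]
for k in cv2.findContours(m,cv2.RETR_EXTERNAL,cv2.CHAIN_APPROX_NONE)[0]:
    k=cv2.convexHull(k)
    (x,y),ax,an=cv2.fitEllipse(k); cv2.ellipse(o,((x,y),ax,an),(0,0,255),1)
    p=np.array([x,y])/8+.5/8-.5+[c0,r0]; sl=ax[1]<85
    w=onz(n,*p,.130 if sl else .124); print(p,np.array(ax)/8,w,'SLIM' if sl else ''); P.append((w,sl))
cv2.imwrite("pics/caps.png",o)
W=np.array([p for p,s in P if not s]); S=np.array([p for p,s in P if s])
# grid: assign wells
well=np.array([(x,y) for x in(-44,0,44) for y in(-88,-44,0,44,88)])/1000
th=np.arctan2(-.0845,.986)*0+ .1
c=np.array([.5535,.211])
for it in range(10):
    R=np.array([[np.cos(th),-np.sin(th)],[np.sin(th),np.cos(th)]])
    G=well@R.T+c; idx=[np.argmin(np.linalg.norm(G-w,axis=1)) for w in W]
    A=well[idx]; a=A-A.mean(0); b=W-W.mean(0); H=a.T@b
    th=np.arctan2(H[0,1]-H[1,0],H[0,0]+H[1,1]); R=np.array([[np.cos(th),-np.sin(th)],[np.sin(th),np.cos(th)]]); c=W.mean(0)-R@A.mean(0)
print("rack",c,th,np.degrees(th)); print(sorted(map(tuple,A))); print((W-(A@R.T+c))*1000)
for s in S: print("sample in rack frame",(R.T@(s-c)),s, "well ctr",R@[0,.044]+c)
E
python3 m3.py
```

```text
[144.6099 203.7516] [12.2265 13.8458] [0.5044 0.2985] 
[159.768  202.5502] [12.0081 14.0032] [0.5084 0.2556] 
[174.8678 200.4207] [12.7988 14.2568] [0.5151 0.2129] 
[205.7586 196.5618] [13.0566 14.1839] [0.5273 0.1251] 
[158.2082 186.4456] [6.6159 7.7615] [0.554  0.2615] SLIM
[189.035  183.7229] [12.5295 13.5378] [0.5644 0.1748] 
[204.377  182.1084] [12.0803 14.1369] [0.5697 0.1308] 
[142.8273 174.2648] [11.8368 12.7889] [0.591  0.3099] 
[157.7146 172.7912] [11.8842 13.9681] [0.5959 0.2671] 
[172.7714 171.242 ] [11.8874 13.9668] [0.601  0.2237] 
[202.4575 167.953 ] [11.4536 11.9941] [0.6119 0.138 ] 
rack [0.5583 0.218 ] 0.13027208080502853 7.464040418515358
[(np.float64(-0.044), np.float64(-0.088)), (np.float64(-0.044), np.float64(0.0)), (np.float64(-0.044), np.float64(0.044)), (np.float64(-0.044), np.float64(0.088)), (np.float64(0.0), np.float64(-0.088)), (np.float64(0.0), np.float64(-0.044)), (np.float64(0.044), np.float64(-0.088)), (np.float64(0.044), np.float64(0.0)), (np.float64(0.044), np.float64(0.044)), (np.float64(0.044), np.float64(0.088))]
[[ 1.1449 -1.0353]
 [-0.5999 -0.3625]
 [ 0.349   0.5697]
 [ 1.1511  0.1112]
 [ 0.3652  0.3979]
 [-0.0662  0.0235]
 [ 0.4542 -1.0368]
 [-0.3611 -0.2369]
 [-0.9363  0.0139]
 [-1.5009  1.5554]]
sample in rack frame [0.0014 0.0436] [0.554  0.2615] well ctr [0.5526 0.2616]
```

View pics/caps.png

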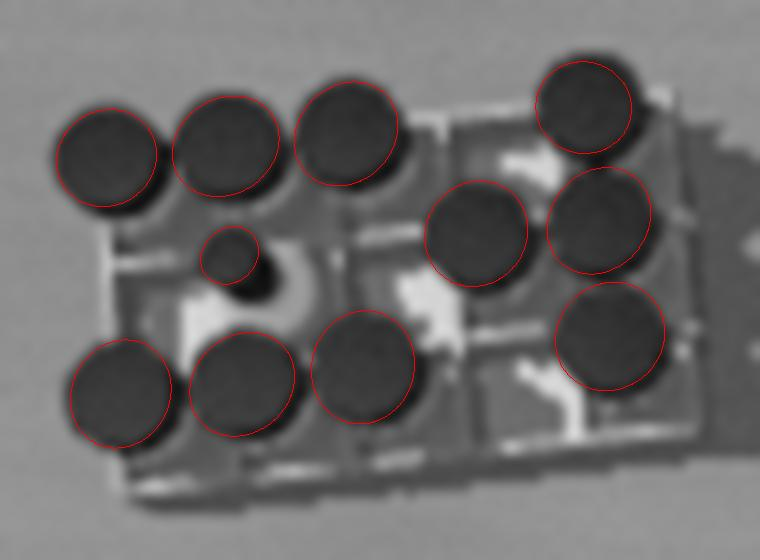

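```bash
cat > m4.py <<'E'
from h import *
def seg(n,r0,r1,c0,c1,seed_h,seed_pan):
    im=cv2.resize(cv2.imread(f"pics/{n}0.png")[r0:r1,c0:c1],None,fx=6,fy=6,interpolation=cv2.INTER_CUBIC).astype(int)
    d=im[:,:,2]-im[:,:,0]   # white housing is warm (R>B)
    b=cv2.GaussianBlur(d.astype(np.float32),(0,0),5)
    bright=cv2.GaussianBlur(im.max(2).astype(np.float32),(0,0),2)
    cv2.imwrite(f"pics/warm_{n}.png",np.clip(b*10+60,0,255).astype(np.uint8))
    m=((bright>162)).astype(np.uint8) if n=='top' else ((b>4)).astype(np.uint8)
    return im,b,bright,m
import sys
n='top';r0,r1,c0,c1=130,240,265,365
im,b,br,m=seg(n,r0,r1,c0,c1,0,0)
cv2.imwrite("pics/m.png",m*255)
cs,h=cv2.findContours(m,cv2.RETR_CCOMP,cv2.CHAIN_APPROX_NONE)
for k,hh in zip(cs,h[0]):
    a=cv2.contourArea(k)
    if a>3000:
        (x,y),ax,an=cv2.fitEllipse(k);p=np.array([x,y])/6+.5/6-.5+[c0,r0];print(hh,a/36,p,np.array(ax)/6,onz(n,*p,.07), np.array(ax)/6)
k=(br<75).astype(np.uint8)
for ce,a in blobs(None,k,20,400,(c0,r0),6): print('dark',ce,a,onz(n,*ce,.06),onz(n,*ce,.065))
# scene
n='scene';r0,r1,c0,c1=170,265,160,255
im=cv2.resize(cv2.imread(f"pics/{n}0.png")[r0:r1,c0:c1],None,fx=6,fy=6,interpolation=cv2.INTER_CUBIC)
cv2.imwrite("pics/s_bal.png",im)
E
python3 m4.py
```

```text
[-1 -1  1 -1] 4116.0 [311.0968 176.6227] [71.3481 91.3211] [ 0.6033 -0.1852] [71.3481 91.3211]
[-1 -1 -1  0] 1421.7083333333333 [312.0923 166.8225] [41.4973 43.6423] [ 0.6342 -0.1888] [41.4973 43.6423]
dark [336.6348 210.2093] 80.58333333333333 [ 0.5026 -0.2615] [ 0.5017 -0.2604]
dark [307.1049 217.9644] 166.75 [ 0.478  -0.1723] [ 0.4773 -0.1716]
```

View pics/m.png

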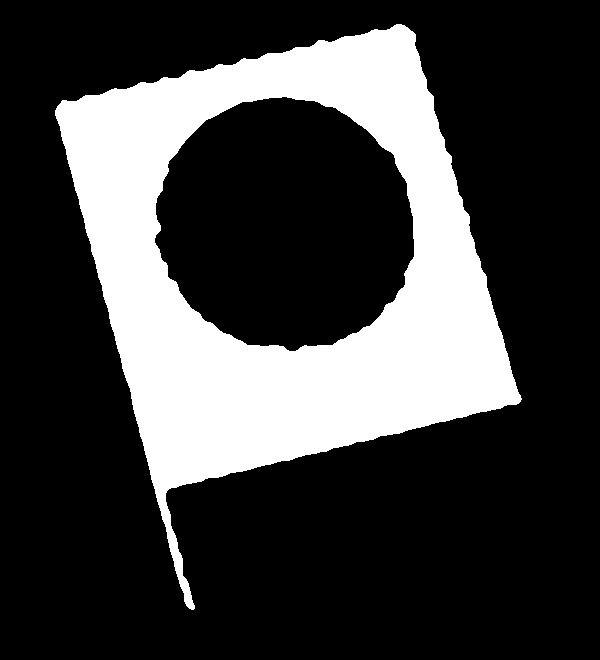

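View pics/s_bal.png

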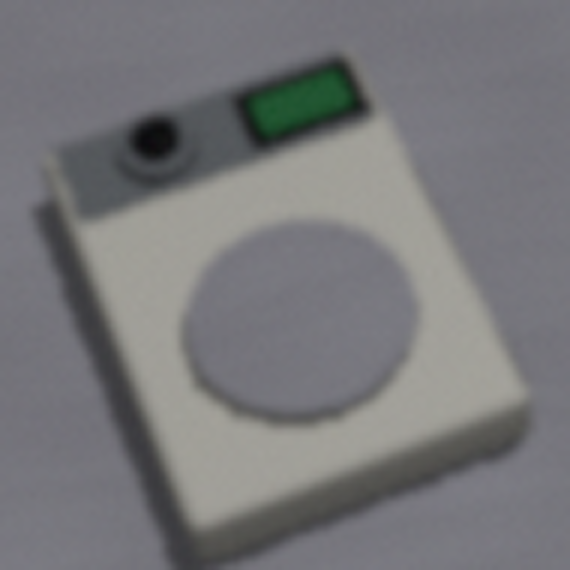

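```bash
python3 - <<'E'
from h import *
n='scene';r0,c0=170,160
im=cv2.imread("pics/s_bal.png"); g=cv2.GaussianBlur(im,(0,0),3).astype(int)
w=(g[:,:,2]-g[:,:,0]); print(w[318,300],w[150,300],w[318,130],w[500,450])
m=(w<3).astype(np.uint8)   # cool = not housing
nl,l,st,ce=cv2.connectedComponentsWithStats(m)
i=l[318,300]; k=max(cv2.findContours((l==i).astype(np.uint8),0,1)[0],key=cv2.contourArea)
(x,y),ax,an=cv2.fitEllipse(cv2.convexHull(k)); p=np.array([x,y])/6+.5/6-.5+[c0,r0]; print('pan scene',p,np.array(ax)/6,onz(n,*p,.07))
for ce,a in blobs(None,g.max(2)<45,8,200,(c0,r0),6): print('key',ce,a,onz(n,*ce,.06),onz(n,*ce,.065))
# caps scene
for w in [(0.6119,.138),(.554,.2615),(.5044,.2985),(.5697,.1308),(.5273,.1251)]:
    print(w,proj('scene',[*w,.113]), (proj('scene',[*w,.113])-[275,150])*8)
E
```

```text
-6 5 8 -7
pan scene [209.6473 222.7894] [33.6465 39.7567] [ 0.6419 -0.189 ]
key [201.5129 190.1053] 10.972222222222221 [ 0.491  -0.2027] [ 0.495  -0.2025]
key [185.3639 192.7976] 34.72222222222222 [ 0.4923 -0.2604] [ 0.4963 -0.2599]
(0.6119, 0.138) [303.9413 193.3012] [231.5303 346.4094]
(0.554, 0.2615) [334.3477 175.0431] [474.782  200.3446]
(0.5044, 0.2985) [340.3233 163.0506] [522.5868 104.405 ]
(0.5697, 0.1308) [298.8609 184.0098] [190.8872 272.0787]
(0.5273, 0.1251) [294.3614 174.9331] [154.8914 199.4645]
```

```bash
cat > go.py <<'E'
import sys
from h import *
from scipy.spatial.transform import Rotation as Rn
s=readout.get_state(); R=Rn.from_rotvec(s["orientation"]).as_matrix()
yaw=np.degrees(np.arctan2(R[1,0],R[0,0]))
print("t",round(s["time"],2),"pos",s["eef_pos"],"yaw",round(yaw,2),"tilt",np.degrees(np.arccos(-R[2,2])).round(2),"F",s["wrist_force"],"T",s["wrist_torque"],"w",round(s["gripper_width"],4))
print("q",s["q"])
if len(sys.argv)>4:
    x,y,z,yw=map(float,sys.argv[1:5]); d=R.T@(np.array([x,y,z])-s["eef_pos"])*100
    print("shift cm",d.round(2),"twist",np.radians(((yaw-yw+180)%360)-180).round(4))
E
python3 go.py .55 -.10 .32 7.2; python3 go.py .553 .2615 .32 7.2
```

```text
t 0.1 pos [ 0.2444 -0.6018  0.2012] yaw 22.1 tilt 0.08 F [-0.9851  0.3186 -0.7313] T [-0.0343 -0.0178  0.0224] w 0.0855
q [ 1.0858  0.3338  0.0399  1.4662 -0.0134  1.3433 -0.0585]
shift cm [ 47.19 -35.01 -11.83] twist 0.2601
t 0.1 pos [ 0.2444 -0.6018  0.2012] yaw 22.1 tilt 0.08 F [-0.9851  0.3186 -0.7313] T [-0.0343 -0.0178  0.0224] w 0.0855
q [ 1.0858  0.3338  0.0399  1.4662 -0.0134  1.3433 -0.0585]
shift cm [ 61.07 -68.39 -11.78] twist 0.2601
```

Request:
send_rows --moves '[[[0,0,-4,0],[2,-1.5,-7,0],[5,-3.7,-10,0.03],[8,-6,-12,0.06],[11,-8.2,-12,0.1],[14,-10.4,-12,0.14],[17,-12.6,-12,0.18],[20,-14.8,-12,0.22]]]' --claw 0

```text
time: 0.77
eef_pos: [0.3748, -0.3879, 0.3219]
orientation: [3.131, 0.257, -0.0]
wrist_force: [-0.2, -0.8, 0.4]
gripper_width: 0.0427
```

```bash
python3 go.py .55 -.10 .32 7.2; python3 go.py .553 .2615 .32 7.2
```

```text
t 0.77 pos [ 0.3748 -0.3879  0.3219] yaw 9.4 tilt 0.01 F [-0.1986 -0.7804  0.3529] T [-0.0054  0.0059  0.037 ] w 0.0427
q [ 0.8124  0.0765 -0.099   1.5309  0.0077  1.5346 -0.6933]
shift cm [ 21.99 -25.55   0.19] twist 0.0384
t 0.77 pos [ 0.3748 -0.3879  0.3219] yaw 9.4 tilt 0.01 F [-0.1986 -0.7804  0.3529] T [-0.0054  0.0059  0.037 ] w 0.0427
q [ 0.8124  0.0765 -0.099   1.5309  0.0077  1.5346 -0.6933]
shift cm [ 28.19 -61.16   0.19] twist 0.0384
```

Request:
send_rows --moves '[[[2,-3,0,0.04],[4.5,-6,0,0.04],[7,-9,0,0.04],[9.5,-12,0,0.04],[12,-15,0,0.04],[14,-18,0,0.04],[16,-21,0,0.04],[18,-24,0,0.04]]]'

```text
time: 1.43
eef_pos: [0.5124, -0.1216, 0.3218]
orientation: [-3.135, -0.197, 0.001]
wrist_force: [0.4, 0.1, -0.2]
gripper_width: 0.0425
```

```bash
python3 go.py .553 .2615 .25 7.2
```

```text
t 1.43 pos [ 0.5124 -0.1216  0.3218] yaw 7.21 tilt 0.02 F [ 0.3851  0.0787 -0.1856] T [-0.0375  0.0254  0.0061] w 0.0425
q [ 0.5003  0.065  -0.3704  1.5468  0.0235  1.5346 -1.3152]
shift cm [  8.84 -37.5    7.18] twist 0.0001
```

Request:
send_rows --moves '[[[1,-4,0,0],[2,-8,0,0],[3,-12,0,0],[4,-16,0,0],[5,-20,0,0],[6,-24,0,0],[7,-28,0,0],[8,-32,0,0]]]'

```text
time: 2.1
eef_pos: [0.5511, 0.2058, 0.3219]
orientation: [3.135, 0.197, -0.0]
wrist_force: [0.5, -1.3, -0.1]
gripper_width: 0.043
```

Request:
send_rows --moves '[[[0.5,-2.5,1,0],[0.84,-5,3,0],[0.84,-5.5,5,0],[0.84,-5.5,7,0],[0.84,-5.5,9,0],[0.84,-5.5,10,0],[0.84,-5.5,10,0],[0.84,-5.5,10,0]]]'

```text
time: 2.77
eef_pos: [0.5528, 0.2595, 0.2222]
orientation: [3.135, 0.197, -0.001]
wrist_force: [-0.3, 0.5, -0.4]
gripper_width: 0.0425
```

```bash
python3 go.py .553 .2615 .092 7.2;  python3 - <<'E'
from h import *
for n,(r0,r1,c0,c1) in dict(top=(120,240,110,250),scene=(110,230,260,380)).items():
    im=imaging.capture(n); cv2.imwrite(f"pics/{n}1.png",im[:,:,::-1]);cv2.imwrite(f"pics/{n}1z.png",cv2.resize(im[r0:r1,c0:c1,::-1],None,fx=5,fy=5,interpolation=cv2.INTER_CUBIC))
E
```

```text
t 2.77 pos [0.5528 0.2595 0.2222] yaw 7.19 tilt 0.04 F [-0.2749  0.4853 -0.4091] T [ 0.0463 -0.0054  0.0435] w 0.0425
q [ 0.0096  0.3114 -0.6521  1.5081  0.19    1.387  -2.0994]
shift cm [ 0.06 -0.2  13.02] twist -0.0002
```

View pics/scene1z.png

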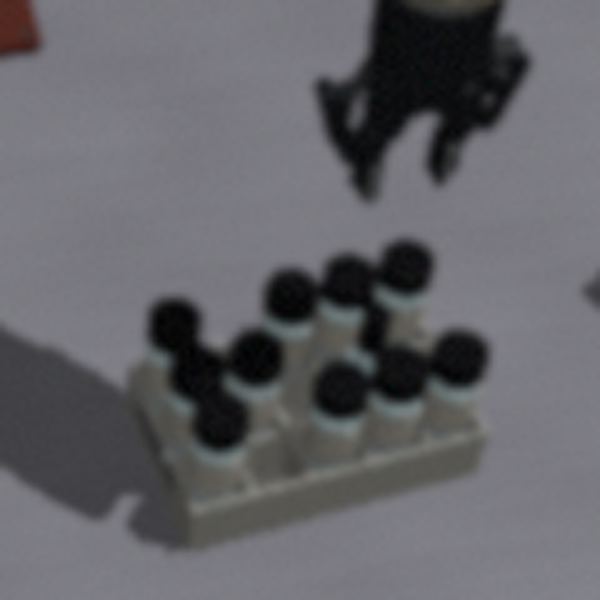

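View pics/top1z.png

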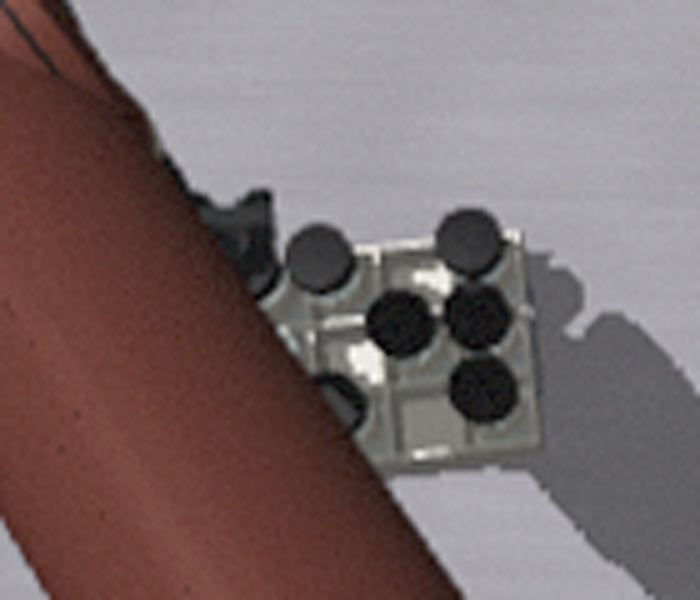

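```bash
python3 - <<'E'
from h import *
for z in(.2222,.228,.234):
    p=proj('scene',[.5528,.2595,z]); print(z,p,(p-[260,110])*5)
p=proj('scene',[.553,.2615,.111]);print((p-[260,110])*5)
E
```

```text
0.2222 [338.1643 153.4352] [390.8215 217.176 ]
0.228 [338.4178 152.2202] [392.089 211.101]
0.234 [338.6819 150.9546] [393.4093 204.773 ]
[370.9331 325.9768]
```

Request:
send_rows --moves '[[[0,0,1.5,0],[0,0,3,0],[0,0,4.5,0],[0,0,6,0],[0,0,7,0],[0,0,7.6,0],[0,0,7.6,0],[0,0,7.6,0]]]'

```text
time: 3.53
eef_pos: [0.5531, 0.2599, 0.1468]
orientation: [-3.135, -0.197, -0.001]
wrist_force: [-0.2, 0.6, 0.2]
gripper_width: 0.0427
```

```bash
python3 go.py .553 .2615 .092 7.2;  python3 - <<'E'
from h import *
n='scene';r0,r1,c0,c1=135,205,285,375
im=imaging.capture(n); cv2.imwrite(f"pics/{n}2.png",im[:,:,::-1]);cv2.imwrite(f"pics/{n}2z.png",cv2.resize(np.clip(im[r0:r1,c0:c1,::-1].astype(float)*1.5,0,255).astype(np.uint8),None,fx=8,fy=8,interpolation=cv2.INTER_CUBIC))
for p in ([.553,.2595,.146],[.553,.2595,.206],[.553,.2615,.13],[.5959,.2671,.113],[.5084,.2556,.113],[.591,.310,.113],[.5044,.2985,.113]):
    print(p,(proj(n,p)-[c0,r0])*8)
E
```

```text
t 3.53 pos [0.5531 0.2599 0.1468] yaw 7.2 tilt 0.04 F [-0.1652  0.6196  0.1741] T [-0.0186 -0.0165 -0.0397] w 0.0427
q [ 0.0026  0.3587 -0.6423  1.6096  0.2237  1.2472 -2.1257]
shift cm [ 0.01 -0.16  5.48] twist -0.0
[0.553, 0.2595, 0.146] [400.029  269.6756]
[0.553, 0.2595, 0.206] [419.8654 174.6367]
[0.553, 0.2615, 0.13] [399.4403 293.2847]
[0.5959, 0.2671, 0.113] [435.9559 392.267 ]
[0.5084, 0.2556, 0.113] [351.9793 244.7735]
[0.591, 0.31, 0.113] [528.8184 368.879 ]
[0.5044, 0.2985, 0.113] [442.5868 224.405 ]
```

View pics/scene2z.png

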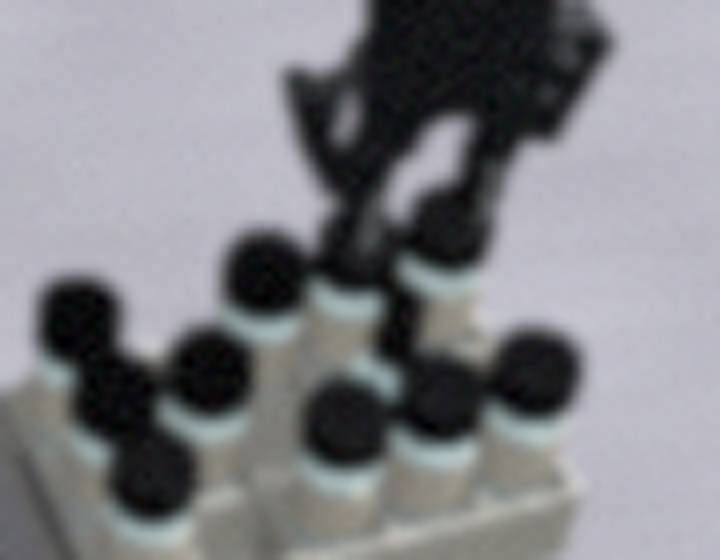

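Request:
send_rows --moves '[[[0,0,0.8,0],[0,0,1.6,0],[0,0,2.4,0],[0,0,3.2,0],[0,0,4,0],[0,0,4.8,0],[0,0,5.3,0],[0,0,5.3,0]]]'

```text
time: 4.25
eef_pos: [0.5521, 0.2593, 0.0914]
orientation: [3.135, 0.197, -0.003]
wrist_force: [0.7, -0.3, 0.4]
gripper_width: 0.0426
```

```bash
python3 go.py .553 .2615 .092 7.2;  python3 - <<'E'
from h import *
n='scene';r0,r1,c0,c1=135,205,285,375
im=imaging.capture(n); cv2.imwrite(f"pics/{n}3.png",im[:,:,::-1]);cv2.imwrite(f"pics/{n}3z.png",cv2.resize(np.clip(im[r0:r1,c0:c1,::-1].astype(float)*1.5,0,255).astype(np.uint8),None,fx=8,fy=8,interpolation=cv2.INTER_CUBIC))
E
```

```text
t 4.25 pos [0.5521 0.2593 0.0914] yaw 7.21 tilt 0.12 F [ 0.6899 -0.3331  0.416 ] T [-0.0227 -0.014  -0.0212] w 0.0426
q [-0.0092  0.4067 -0.6293  1.6699  0.2572  1.1513 -2.1507]
shift cm [ 0.12 -0.21 -0.06] twist 0.0002
```

View pics/scene3z.png

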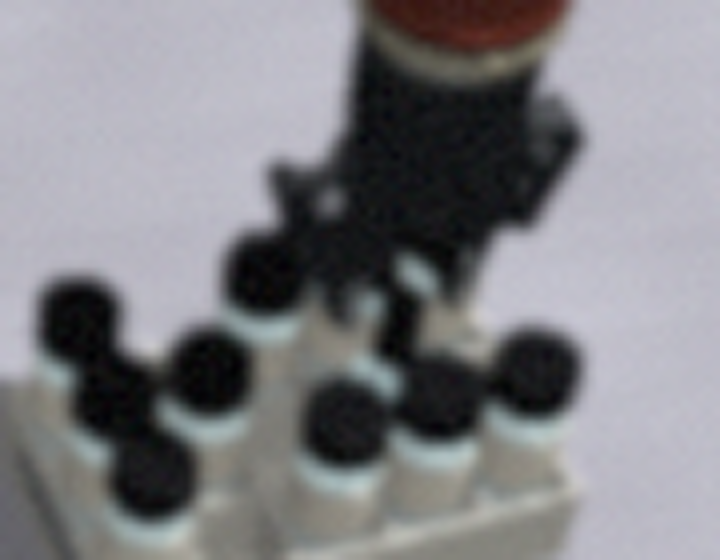

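```bash
python3 - <<'E'
from h import *
yw=np.radians(7.2);ex=np.array([np.cos(yw),np.sin(yw)]);ey=np.array([-np.sin(yw),np.cos(yw)])
im=cv2.imread('pics/scene1.png')[125:165,315:370]
cv2.imwrite('pics/g1.png',cv2.resize(np.clip(im.astype(float)*1.6,0,255).astype(np.uint8),None,fx=14,fy=14,interpolation=cv2.INTER_NEAREST))
for c,nm in(([.5528,.2595],'L'),):
  for sy in(-.027,.027):
    for sx in(0,.011):
      for z in(.2222,.235,.25):
        p=proj('scene',[*(c+ex*sx+ey*sy),z]); print(sy,sx,z,p,((p-[315,125]+.5)*14).round())
E
```

```text
-0.027 0 0.2222 [330.5508 155.3303] [225. 432.]
-0.027 0 0.235 [331.057  152.6429] [232. 394.]
-0.027 0 0.25 [331.66   149.4415] [240. 349.]
-0.027 0.011 0.2222 [331.9213 157.7062] [244. 465.]
-0.027 0.011 0.235 [332.4403 155.0238] [251. 427.]
-0.027 0.011 0.25 [333.0586 151.8281] [260. 383.]
0.027 0 0.2222 [345.7259 151.553 ] [437. 379.]
0.027 0 0.235 [346.3425 148.8557] [446. 341.]
0.027 0 0.25 [347.0769 145.6429] [456. 296.]
0.027 0.011 0.2222 [347.1596 153.8946] [457. 412.]
0.027 0.011 0.235 [347.7899 151.2019] [466. 374.]
0.027 0.011 0.25 [348.5408 147.9944] [477. 329.]
```

View pics/g1.png

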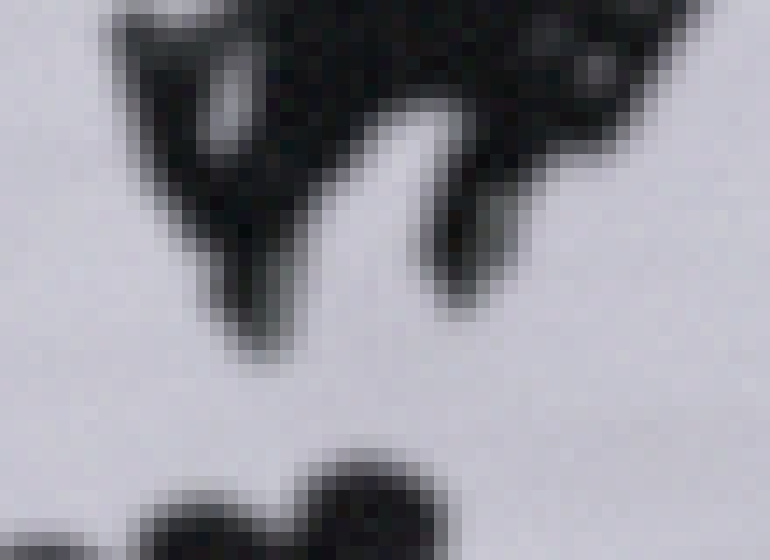

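```bash
python3 - <<'E'
from h import *
yw=np.radians(22.1);ex=np.array([np.cos(yw),np.sin(yw)]);ey=np.array([-np.sin(yw),np.cos(yw)])
im=cv2.imread('pics/scene0.png')[70:130,30:105]
o=cv2.resize(np.clip(im.astype(float)*1.6,0,255).astype(np.uint8),None,fx=10,fy=10,interpolation=cv2.INTER_CUBIC)
c=np.array([.2444,-.6018])
for sy in(-.045,0,.045):
   for z,col in((.2011,(0,0,255)),(.214,(0,255,0)),(.24,(255,0,0))):
     p=(proj('scene',[*(c+ey*sy),z])-[30,70]+.5)*10; cv2.circle(o,tuple(int(v) for v in p),4,col,-1)
im=cv2.imread('pics/top0.png')[280:340,450:512]
o2=cv2.resize(np.clip(im.astype(float)*1.6,0,255).astype(np.uint8),None,fx=10,fy=10,interpolation=cv2.INTER_CUBIC)
for sy in(-.045,0,.045):
   for z,col in((.2011,(0,0,255)),(.214,(0,255,0)),(.24,(255,0,0))):
     p=(proj('top',[*(c+ey*sy),z])-[450,280]+.5)*10; cv2.circle(o2,tuple(int(v) for v in p),4,col,-1)
cv2.imwrite('pics/g0.png',o);cv2.imwrite('pics/g0t.png',o2)
E
```

```text
(no output)
```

View pics/g0.png

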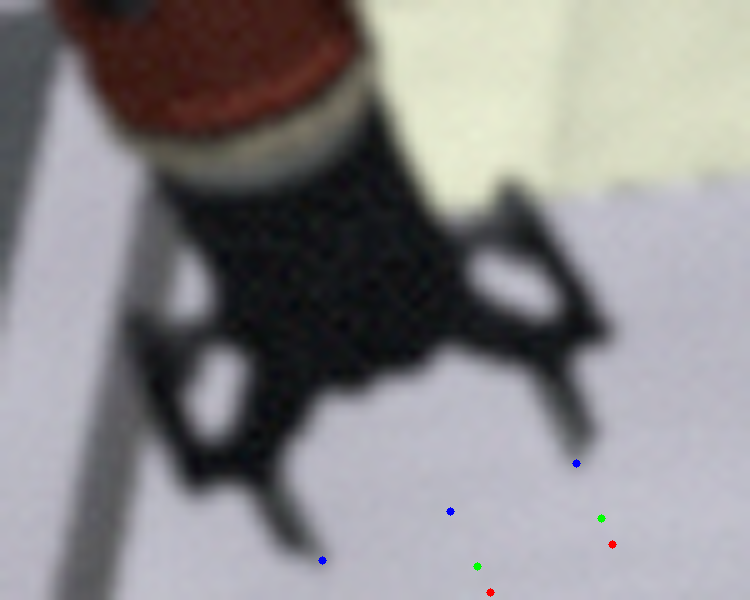

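View pics/g0t.png

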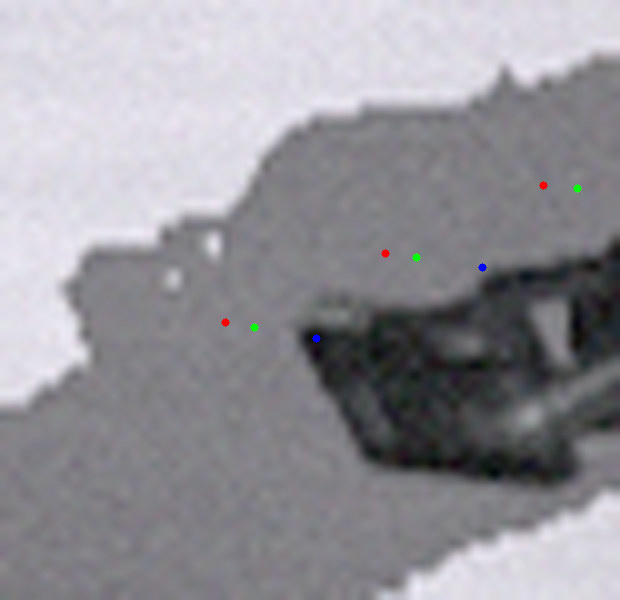

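Request:
send_rows --moves '[[[0.1,-0.1,0.3,0],[0.1,-0.1,0.6,0],[0.1,-0.1,0.8,0],[0.1,-0.1,0.8,0],[0.1,-0.1,0.8,0],[0.1,-0.1,0.8,0],[0.1,-0.1,0.8,0],[0.1,-0.1,0.8,0]]]'

```text
time: 4.97
eef_pos: [0.5538, 0.2609, 0.0852]
orientation: [-3.135, -0.197, -0.0]
wrist_force: [0.2, 0.4, -0.3]
gripper_width: 0.0427
```

Request:
send_rows --moves '[[[0,0,0,0],[0,0,0,0],[0,0,0,0],[0,0,0,0],[0,0,0,0],[0,0,0,0],[0,0,0,0],[0,0,0,0]]]' --claw 1

```text
time: 5.63
eef_pos: [0.5538, 0.2611, 0.0853]
orientation: [-3.135, -0.198, -0.001]
wrist_force: [-0.3, 0.8, 5.3]
gripper_width: 0.0194
```

```bash
python3 go.py .553 .2615 .092 7.2;  python3 - <<'E'
from h import *
n='scene';r0,r1,c0,c1=135,205,285,375
im=imaging.capture(n); cv2.imwrite(f"pics/{n}4.png",im[:,:,::-1]);cv2.imwrite(f"pics/{n}4z.png",cv2.resize(np.clip(im[r0:r1,c0:c1,::-1].astype(float)*1.5,0,255).astype(np.uint8),None,fx=8,fy=8,interpolation=cv2.INTER_CUBIC))
E
```

```text
t 5.63 pos [0.5538 0.2611 0.0853] yaw 7.21 tilt 0.04 F [-0.3297  0.7694  5.258 ] T [0.2158 0.0403 0.0104] w 0.0194
q [-0.0133  0.4151 -0.6272  1.6725  0.2636  1.1392 -2.1561]
shift cm [-0.08 -0.05 -0.67] twist 0.0002
```

View pics/scene4z.png

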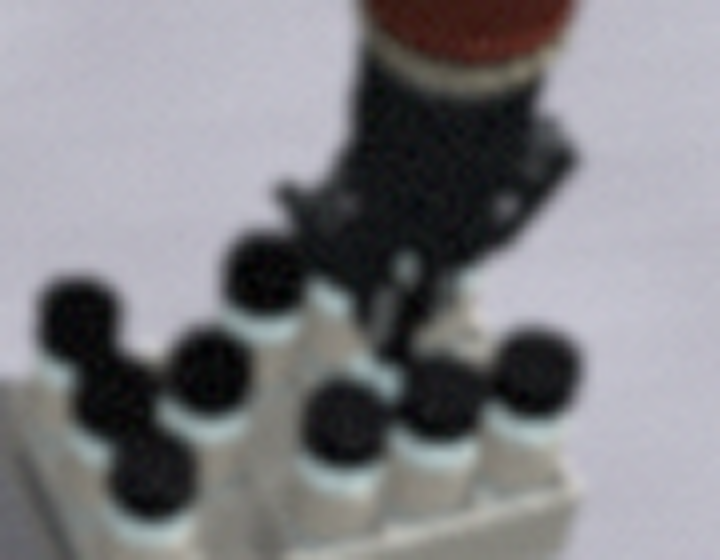

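Request:
send_rows --moves '[[[0,0,0,0],[0,0,0,0],[0,0,0,0],[0,0,-0.1,0],[0,0,-0.3,0],[0,0,-0.6,0],[0,0,-0.9,0],[0,0,-1,0]]]'

```text
time: 6.35
eef_pos: [0.5538, 0.2608, 0.0954]
orientation: [-3.135, -0.197, -0.0]
wrist_force: [0.7, 0.3, -1.6]
gripper_width: 0.0195
```

```bash
python3 go.py .553 .2615 .092 7.2;  python3 - <<'E'
from h import *
n='scene';r0,r1,c0,c1=135,205,285,375
im=imaging.capture(n); cv2.imwrite(f"pics/{n}5.png",im[:,:,::-1]);cv2.imwrite(f"pics/{n}5z.png",cv2.resize(np.clip(im[r0:r1,c0:c1,::-1].astype(float)*1.5,0,255).astype(np.uint8),None,fx=8,fy=8,interpolation=cv2.INTER_CUBIC))
E
```

```text
t 6.35 pos [0.5538 0.2608 0.0954] yaw 7.2 tilt 0.01 F [ 0.743   0.3431 -1.6489] T [ 0.0149 -0.0441 -0.0277] w 0.0195
q [-0.0104  0.4053 -0.63    1.6628  0.2566  1.1573 -2.1509]
shift cm [-0.07 -0.08  0.34] twist -0.0
```

View pics/scene5z.png

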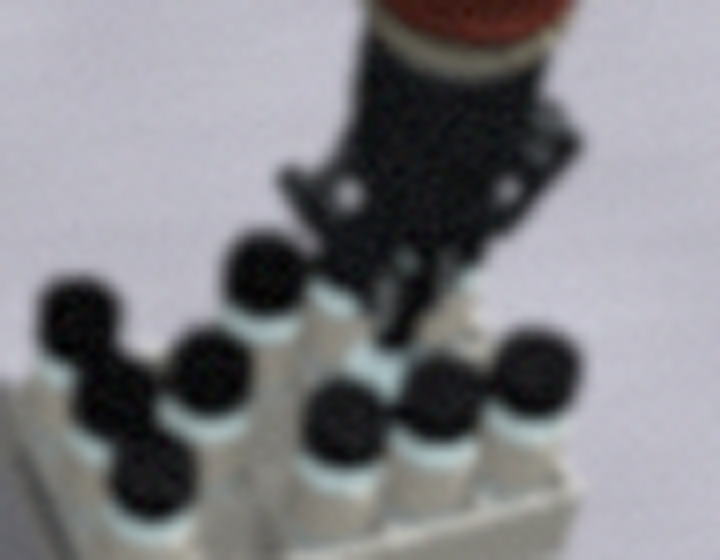

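Request:
send_rows --moves '[[[0,0,-1,0],[0,0,-2.5,0],[0,0,-4.5,0],[0,0,-6.5,0],[0,0,-8.5,0],[0,0,-10.5,0],[0,0,-12,0],[0,0,-13,0]]]'

```text
time: 7.07
eef_pos: [0.5541, 0.2612, 0.2277]
orientation: [-3.135, -0.198, -0.004]
wrist_force: [-0.9, 0.3, -0.8]
gripper_width: 0.0198
```

Request:
send_rows --moves '[[[0,0,-0.5,0],[0,0,-1,0],[0,0,-1.5,0],[0,0,-2,0],[0,0,-2.5,0],[0,0,-2.5,0],[0,0,-2.5,0],[0,0,-2.5,0]]]'

```text
time: 7.73
eef_pos: [0.5535, 0.2607, 0.2496]
orientation: [3.135, 0.197, -0.001]
wrist_force: [-1.1, -0.4, -2.1]
gripper_width: 0.0197
```

```bash
python3 go.py .636 -.189 .25 7.2;  python3 - <<'E'
from h import *
n='scene';r0,r1,c0,c1=85,205,285,375
im=imaging.capture(n); cv2.imwrite(f"pics/{n}6.png",im[:,:,::-1]);cv2.imwrite(f"pics/{n}6z.png",cv2.resize(np.clip(im[r0:r1,c0:c1,::-1].astype(float)*1.5,0,255).astype(np.uint8),None,fx=5,fy=5,interpolation=cv2.INTER_CUBIC))
E
```

```text
t 7.73 pos [0.5535 0.2607 0.2496] yaw 7.21 tilt 0.03 F [-1.1233 -0.4325 -2.1384] T [ 0.0349 -0.0138 -0.0436] w 0.0197
q [ 0.0067  0.3025 -0.6542  1.4622  0.1837  1.4394 -2.0946]
shift cm [ 2.54 45.65 -0.03] twist 0.0001
```

View pics/scene6z.png

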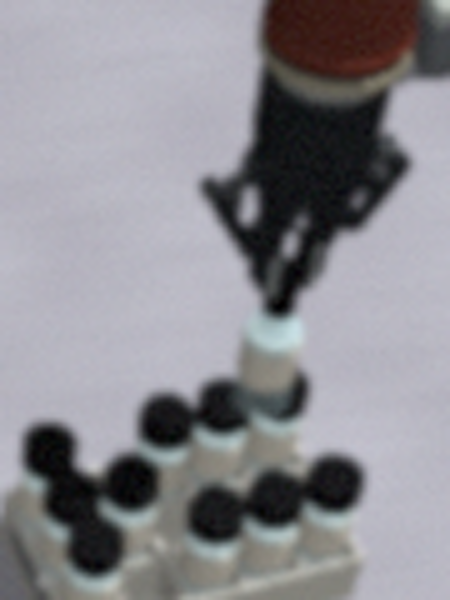

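The bottle is out of the rack. It hangs vertical below the fingers (base at crop (265,400)), and the neighbours are undisturbed. Next I carry it to the pan.

Request:
send_rows --moves '[[[0,0.7,0,0],[0,2,0,0],[0.2,4,0,0],[0.4,7,0,0],[0.6,10,0,0],[0.8,13,0,0],[1,16,0,0],[1.2,19,0,0]]]'

```text
time: 8.45
eef_pos: [0.5894, 0.0707, 0.2501]
orientation: [3.135, 0.195, 0.0]
wrist_force: [-0.2, -0.2, 0.2]
gripper_width: 0.0194
```

Request:
send_rows --moves '[[[0.2,3,0,0],[0.4,6,0,0],[0.6,9,0,0],[0.8,12,0,0],[1,15,0,0],[1.2,18,0,0],[1.3,20.5,0,0],[1.3,22.5,0,0]]]'

```text
time: 9.12
eef_pos: [0.6298, -0.1523, 0.2496]
orientation: [3.135, 0.192, -0.001]
wrist_force: [-0.1, 0.5, -1.4]
gripper_width: 0.0196
```

```bash
python3 go.py .636 -.189 .20 7.2
```

```text
t 9.12 pos [ 0.6298 -0.1523  0.2496] yaw 7.01 tilt 0.07 F [-0.0839  0.4593 -1.3883] T [ 0.0172 -0.0158  0.0191] w 0.0196
q [ 0.4977  0.3462 -0.4387  1.3766  0.1467  1.4513 -1.384 ]
shift cm [0.17 3.71 4.97] twist -0.0033
```

Request:
send_rows --moves '[[[0.1,1.2,0.5,0],[0.2,2.2,1.5,0],[0.2,3,3,0],[0.2,3.5,4.5,0],[0.2,3.7,5.8,0],[0.2,3.7,6.6,0],[0.2,3.7,7,0],[0.2,3.7,7,0]]]'

```text
time: 9.78
eef_pos: [0.6367, -0.1832, 0.179]
orientation: [-3.134, -0.199, 0.002]
wrist_force: [-0.7, 0.9, -0.5]
gripper_width: 0.0198
```

```bash
python3 go.py .636 -.189 .1513 7.2;  python3 - <<'E'
from h import *
for n,(r0,r1,c0,c1) in dict(top=(125,245,255,375),scene=(140,260,150,270)).items():
    im=imaging.capture(n); cv2.imwrite(f"pics/{n}7.png",im[:,:,::-1]);cv2.imwrite(f"pics/{n}7z.png",cv2.resize(np.clip(im[r0:r1,c0:c1,::-1].astype(float)*1.3,0,255).astype(np.uint8),None,fx=5,fy=5,interpolation=cv2.INTER_CUBIC))
E
```

```text
t 9.78 pos [ 0.6367 -0.1832  0.179 ] yaw 7.28 tilt 0.09 F [-0.708   0.862  -0.4698] T [-0.0373  0.0026  0.0253] w 0.0198
q [ 0.527   0.4063 -0.4222  1.4407  0.1668  1.3316 -1.3482]
shift cm [-0.14  0.57  2.77] twist 0.0013
```

View pics/scene7z.png

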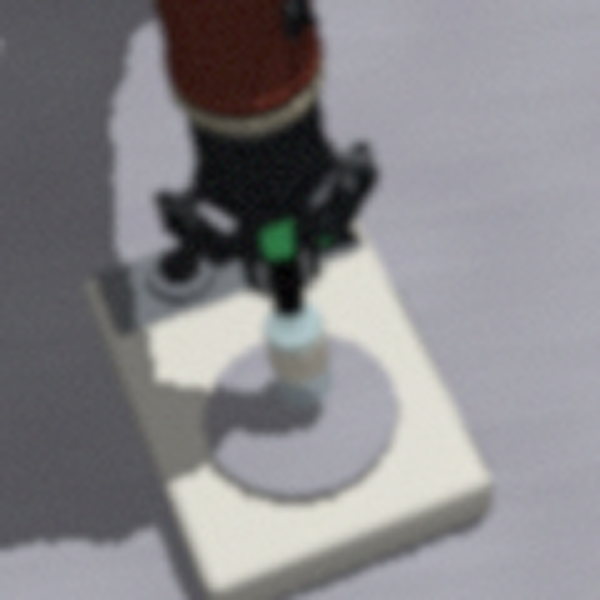

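View pics/top7z.png

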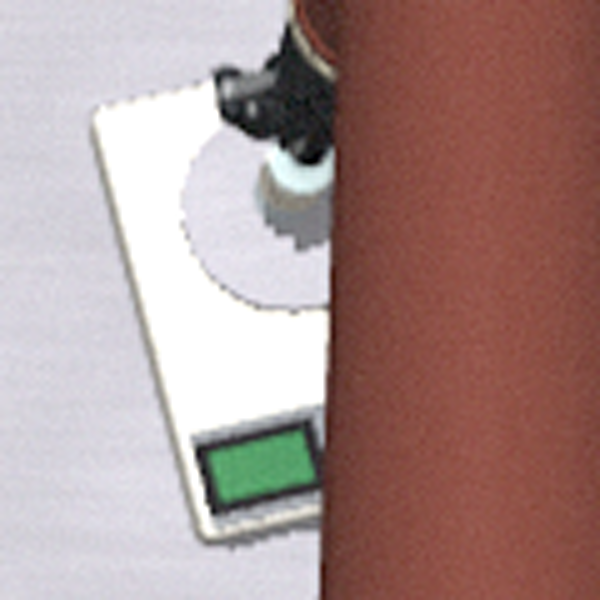

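```bash
python3 - <<'E'
from h import *
for z in (.098,.168): 
  p=proj('scene',[.6367,-.1832,z]);print((p-[150,140]+.5)*5)
  p=proj('top',[.6367,-.1832,z]);print('top',(p-[255,125]+.5)*5)
p=proj('scene',[.636,-.189,.07]);print('pan',(p-[150,140]+.5)*5)
E
```

```text
[304.2317 385.1112]
top [285.3275 194.7814]
[292.9336 322.5995]
top [303.3829 159.917 ]
pan [299.7435 409.2024]
```

Request:
send_rows --moves '[[[0,0.3,0.3,0],[-0.1,0.5,0.7,0],[-0.1,0.6,1.2,0],[-0.1,0.6,1.6,0],[-0.1,0.6,2,0],[-0.1,0.6,2.2,0],[-0.1,0.6,2.3,0],[-0.1,0.6,2.3,0]]]'

```text
time: 10.55
eef_pos: [0.6368, -0.1902, 0.1567]
orientation: [-3.135, -0.198, 0.001]
wrist_force: [0.1, 0.2, -0.6]
gripper_width: 0.0199
```

```bash
python3 go.py .636 -.189 .1513 7.2
```

```text
t 10.55 pos [ 0.6368 -0.1902  0.1567] yaw 7.21 tilt 0.02 F [ 0.0643  0.1921 -0.5744] T [ 0.0103  0.0616 -0.0255] w 0.0199
q [ 0.5337  0.4223 -0.4174  1.465   0.1735  1.2913 -1.3439]
shift cm [-0.07 -0.13  0.54] twist 0.0002
```

Request:
send_rows --moves '[[[0,-0.1,0.08,0],[0,-0.1,0.16,0],[0,-0.1,0.24,0],[0,-0.1,0.32,0],[0,-0.1,0.4,0],[0,-0.1,0.4,0],[0,-0.1,0.4,0],[0,-0.1,0.4,0]]]'

```text
time: 11.22
eef_pos: [0.6368, -0.1893, 0.153]
orientation: [-3.135, -0.197, -0.0]
wrist_force: [0.2, -0.3, -0.4]
gripper_width: 0.0196
```

```bash
python3 go.py .636 -.189 .1513 7.2
```

```text
t 11.22 pos [ 0.6368 -0.1893  0.153 ] yaw 7.21 tilt 0.0 F [ 0.163  -0.2546 -0.4153] T [-0.0174 -0.0201 -0.0047] w 0.0196
q [ 0.5328  0.4238 -0.4174  1.4706  0.1747  1.2839 -1.3462]
shift cm [-0.08 -0.04  0.17] twist 0.0001
```

Nothing measurable on the force yet, so I'll lower it in sub-millimetre steps.

Request:
send_rows --moves '[[[0,0,0.03,0],[0,0,0.06,0],[0,0,0.09,0],[0,0,0.12,0],[0,0,0.15,0],[0,0,0.15,0],[0,0,0.15,0],[0,0,0.15,0]]]'

```text
time: 11.88
eef_pos: [0.6368, -0.1893, 0.1515]
orientation: [3.135, 0.197, 0.0]
wrist_force: [-0.2, -0.9, -0.9]
gripper_width: 0.0195
```

```bash
python3 go.py .636 -.189 .1513 7.2
```

```text
t 11.88 pos [ 0.6368 -0.1893  0.1515] yaw 7.21 tilt 0.0 F [-0.2096 -0.908  -0.8795] T [0.0163 0.1149 0.028 ] w 0.0195
q [ 0.5328  0.4247 -0.4172  1.4725  0.1751  1.2813 -1.3466]
shift cm [-0.07 -0.04  0.02] twist 0.0001
```

Request:
send_rows --moves '[[[0,0,0.03,0],[0,0,0.06,0],[0,0,0.09,0],[0,0,0.12,0],[0,0,0.12,0],[0,0,0.12,0],[0,0,0.12,0],[0,0,0.12,0]]]'

```text
time: 12.55
eef_pos: [0.6373, -0.1892, 0.1514]
orientation: [3.135, 0.198, 0.002]
wrist_force: [-1.1, 0.1, 5.3]
gripper_width: 0.0192
```

```bash
python3 go.py .636 -.189 .1503 7.2
```

```text
t 12.55 pos [ 0.6373 -0.1892  0.1514] yaw 7.21 tilt 0.09 F [-1.0801  0.1445  5.299 ] T [ 0.1267  0.1295 -0.0035] w 0.0192
q [ 0.5327  0.4247 -0.4175  1.473   0.1753  1.2793 -1.3469]
shift cm [-0.13 -0.04  0.11] twist 0.0002
```

Contact on the pan (+5 N). I'll ease off slightly, then release.

Request:
send_rows --moves '[[[0,0,-0.05,0],[0,0,-0.08,0],[0,0,-0.08,0],[0,0,-0.08,0],[0,0,-0.08,0],[0,0,-0.08,0],[0,0,-0.08,0],[0,0,-0.08,0]]]'

```text
time: 13.22
eef_pos: [0.6369, -0.1893, 0.1514]
orientation: [3.135, 0.197, 0.001]
wrist_force: [-0.1, 1.1, 4.4]
gripper_width: 0.0199
```

Request:
send_rows --moves '[[[0,0,0,0],[0,0,0,0],[0,0,0,0],[0,0,0,0],[0,0,0,0],[0,0,0,0],[0,0,0,0],[0,0,0,0]]]' --claw 0

```text
time: 13.88
eef_pos: [0.6368, -0.1893, 0.1511]
orientation: [-3.135, -0.197, 0.0]
wrist_force: [1.0, 0.2, 0.0]
gripper_width: 0.0424
```

```bash
python3 go.py .636 -.189 .1503 7.2;  python3 - <<'E'
from h import *
for n,(r0,r1,c0,c1) in dict(top=(125,245,255,375),scene=(140,260,150,270)).items():
    im=imaging.capture(n); cv2.imwrite(f"pics/{n}8.png",im[:,:,::-1]);cv2.imwrite(f"pics/{n}8z.png",cv2.resize(np.clip(im[r0:r1,c0:c1,::-1].astype(float)*1.3,0,255).astype(np.uint8),None,fx=5,fy=5,interpolation=cv2.INTER_CUBIC))
E
```

```text
t 13.88 pos [ 0.6368 -0.1893  0.1511] yaw 7.2 tilt 0.0 F [0.9697 0.1704 0.0386] T [0.0139 0.0103 0.0259] w 0.0424
q [ 0.5328  0.425  -0.4172  1.473   0.1752  1.2806 -1.3467]
shift cm [-0.07 -0.04  0.08] twist 0.0001
```

View pics/scene8z.png

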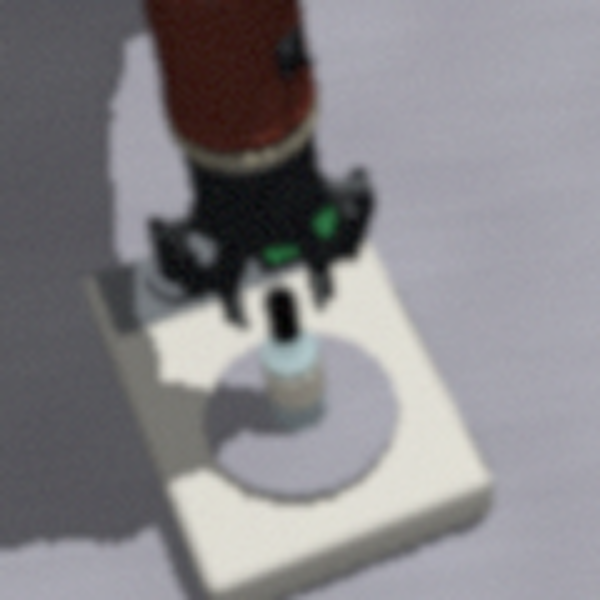

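Request:
send_rows --moves '[[[0,0,-0.7,0],[0,0,-2,0],[0,0,-3.5,0],[0,0,-5,0],[0,0,-7,0],[0,0,-9,0],[0,0,-10,0],[0,0,-10,0]]]'

```text
time: 14.65
eef_pos: [0.6382, -0.1894, 0.255]
orientation: [3.134, 0.197, 0.008]
wrist_force: [-0.1, 0.5, 0.4]
gripper_width: 0.0429
```

```bash
python3 go.py .499 -.261 .25 7.2
```

```text
t 14.65 pos [ 0.6382 -0.1894  0.255 ] yaw 7.21 tilt 0.31 F [-0.1387  0.5264  0.43  ] T [ 0.0499 -0.0095  0.0001] w 0.0429
q [ 0.5286  0.3756 -0.4228  1.3258  0.1526  1.4665 -1.3279]
shift cm [-14.71   5.36   0.44] twist 0.0002
```

Request:
send_rows --moves '[[[-1,0.4,0,0],[-3,1.2,0,0],[-6,2.2,0,0],[-9,3.3,0,0],[-12,4.4,0,0],[-14,5.2,0,0],[-14.6,5.4,0,0],[-14.6,5.4,0,0]]]' --claw 1

```text
time: 15.32
eef_pos: [0.4961, -0.2629, 0.2503]
orientation: [3.136, 0.192, -0.003]
wrist_force: [0.1, -0.1, -0.4]
gripper_width: -0.0001
```

```bash
python3 go.py .499 -.261 .13 7.2;  python3 - <<'E'
from h import *
for n,(r0,r1,c0,c1) in dict(top=(125,245,255,375),scene=(140,260,150,270)).items():
    im=imaging.capture(n); cv2.imwrite(f"pics/{n}9.png",im[:,:,::-1]);cv2.imwrite(f"pics/{n}9z.png",cv2.resize(np.clip(im[r0:r1,c0:c1,::-1].astype(float)*1.3,0,255).astype(np.uint8),None,fx=5,fy=5,interpolation=cv2.INTER_CUBIC))
E
```

```text
t 15.32 pos [ 0.4961 -0.2629  0.2503] yaw 6.99 tilt 0.1 F [ 0.0978 -0.1144 -0.3728] T [-0.0245 -0.0459 -0.0431] w -0.0001
q [ 0.7424  0.1569 -0.3769  1.5933  0.0592  1.404  -1.0891]
shift cm [ 0.33 -0.15 12.03] twist -0.0037
```

View pics/scene9z.png

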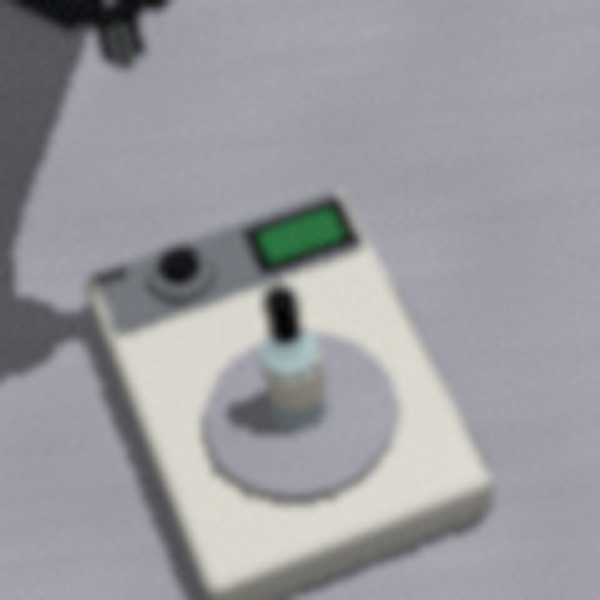

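View pics/top9z.png

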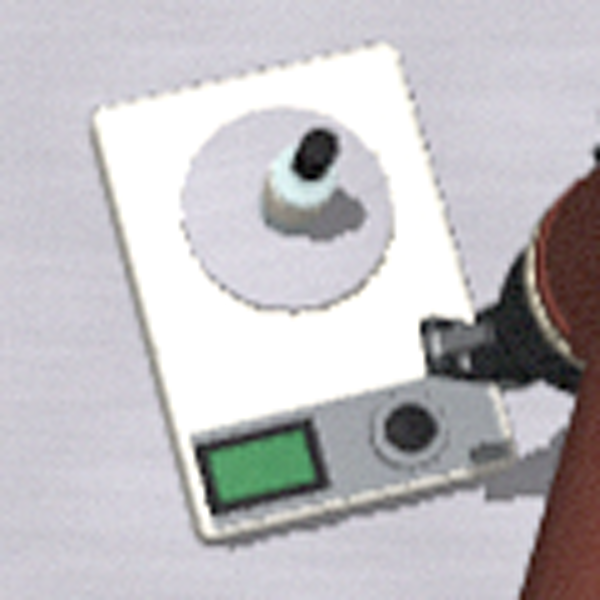

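Request:
send_rows --moves '[[[0.3,-0.15,1,0],[0.3,-0.15,3,0],[0.3,-0.15,5,0],[0.3,-0.15,7,0],[0.3,-0.15,9,0],[0.3,-0.15,11,0],[0.3,-0.15,12.5,0],[0.3,-0.15,13,0]]]'

```text
time: 16.08
eef_pos: [0.5009, -0.2571, 0.1173]
orientation: [-3.132, -0.201, 0.006]
wrist_force: [-1.0, 0.5, 0.0]
gripper_width: 0.0002
```

```bash
python3 go.py .499 -.261 .08 7.2;  python3 - <<'E'
from h import *
for n,(r0,r1,c0,c1) in dict(top=(165,245,285,375),scene=(150,230,150,240)).items():
    im=imaging.capture(n); cv2.imwrite(f"pics/{n}10.png",im[:,:,::-1]);cv2.imwrite(f"pics/{n}10z.png",cv2.resize(np.clip(im[r0:r1,c0:c1,::-1].astype(float)*1.5,0,255).astype(np.uint8),None,fx=7,fy=7,interpolation=cv2.INTER_CUBIC))
E
```

```text
t 16.08 pos [ 0.5009 -0.2571  0.1173] yaw 7.35 tilt 0.28 F [-0.9874  0.5134  0.033 ] T [ 0.0355  0.1014 -0.0533] w 0.0002
q [ 0.7262  0.2491 -0.3807  1.766   0.0989  1.1502 -1.1272]
shift cm [-0.23  0.38  3.73] twist 0.0026
```

View pics/scene10z.png

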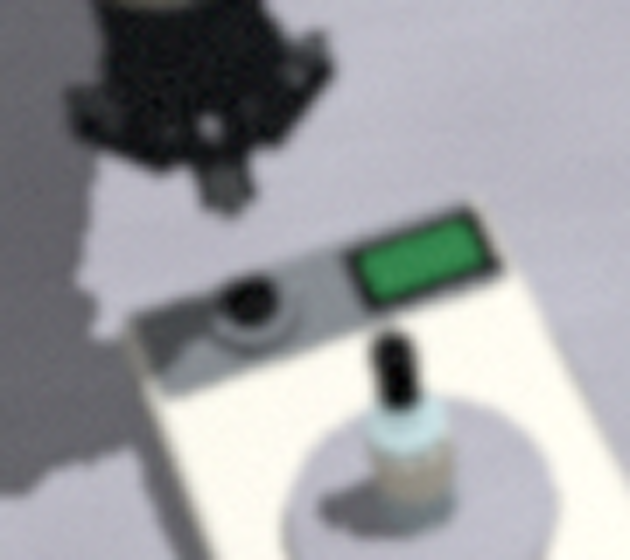

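View pics/top10z.png

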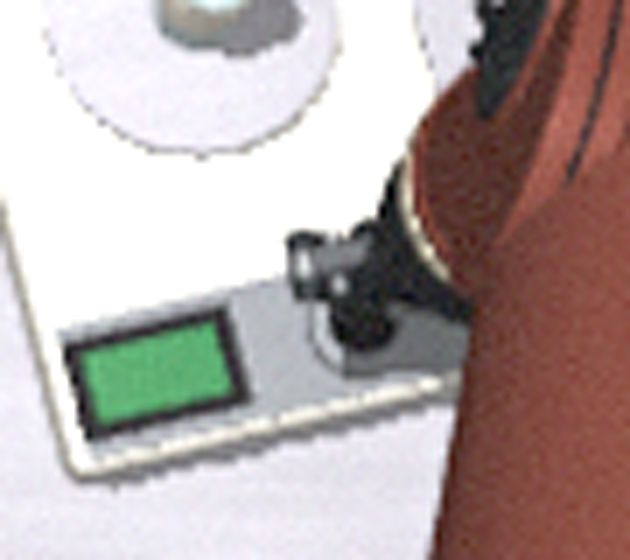

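```bash
python3 go.py .499 -.261 .08 7.2; python3 - <<'E'
from h import *
f=lambda n,p,o:((proj(n,p)-o+.5)*7).round(1)
S=[150,150];T=[285,165]
for p in([.5009,-.2571,.1173],[.5009,-.2571,.145],[.5119,-.256,.145],[.499,-.261,.065],[.499,-.261,.061]): print(p,f('scene',p,S),f('top',p,T))
E
```

```text
t 16.18 pos [ 0.5015 -0.2578  0.1194] yaw 7.31 tilt 0.17 F [ 0.9461 -0.1284  0.7198] T [0.0141 0.0032 0.0068] w -0.0
q [ 0.7268  0.2473 -0.3804  1.7635  0.0984  1.1524 -1.1267]
shift cm [-0.28  0.29  3.94] twist 0.0019
[0.5009, -0.2571, 0.1173] [241.5 244.6] [383.7 301.6]
[0.5009, -0.2571, 0.145] [232.8 208.8] [398.7 290. ]
[0.5119, -0.256, 0.145] [236.6 225.9] [395.  262.8]
[0.499, -0.261, 0.065] [249.3 307.6] [366.5 326.3]
[0.499, -0.261, 0.061] [250.4 312.4] [364.6 327.8]
```

Request:
send_rows --moves '[[[-0.1,0.1,0.5,0],[-0.2,0.2,1,0],[-0.2,0.2,1.5,0],[-0.2,0.2,2,0],[-0.2,0.2,2.5,0],[-0.2,0.2,3,0],[-0.2,0.2,3.5,0],[-0.2,0.2,3.5,0]]]'

```text
time: 16.85
eef_pos: [0.4991, -0.2613, 0.0849]
orientation: [-3.134, -0.197, 0.002]
wrist_force: [0.2, -0.7, 0.4]
gripper_width: -0.0001
```

```bash
python3 go.py .499 -.260 .07 7.2; python3 - <<'E'
from h import *
for n,(r0,r1,c0,c1) in dict(top=(165,245,285,375),scene=(150,230,150,240)).items():
    im=imaging.capture(n); cv2.imwrite(f"pics/{n}11.png",im[:,:,::-1]);cv2.imwrite(f"pics/{n}11z.png",cv2.resize(np.clip(im[r0:r1,c0:c1,::-1].astype(float)*1.5,0,255).astype(np.uint8),None,fx=7,fy=7,interpolation=cv2.INTER_CUBIC))
E
```

```text
t 16.85 pos [ 0.4991 -0.2613  0.0849] yaw 7.21 tilt 0.09 F [ 0.1878 -0.6916  0.3529] T [-0.0143 -0.0389 -0.0572] w -0.0001
q [ 0.7268  0.2788 -0.3751  1.8016  0.114   1.0841 -1.1338]
shift cm [ 0.01 -0.13  1.49] twist 0.0001
```

View pics/scene11z.png

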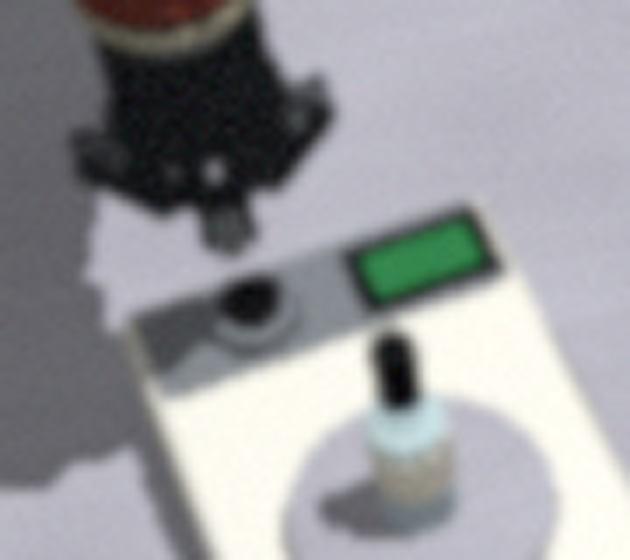

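View pics/top11z.png

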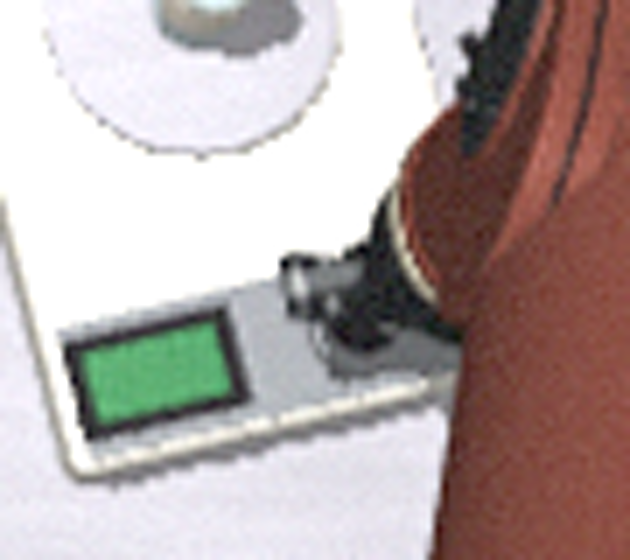

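Request:
send_rows --moves '[[[0,-0.15,0,0],[0,-0.3,0.4,0],[0,-0.3,0.8,0],[0,-0.3,1.2,0],[0,-0.3,1.6,0],[0,-0.3,2,0],[0,-0.3,2,0],[0,-0.3,2,0]]]'

```text
time: 17.62
eef_pos: [0.4992, -0.2585, 0.0658]
orientation: [-3.135, -0.197, 0.001]
wrist_force: [-0.3, 0.1, -0.1]
gripper_width: 0.0001
```

```bash
python3 go.py .499 -.258 .06 7.2
```

```text
t 17.62 pos [ 0.4992 -0.2585  0.0658] yaw 7.21 tilt 0.04 F [-0.3209  0.0566 -0.0534] T [-0.0415  0.0105  0.0423] w 0.0001
q [ 0.7208  0.2965 -0.3744  1.8231  0.1236  1.0454 -1.146 ]
shift cm [-0.01 -0.05  0.58] twist 0.0001
```

Request:
send_rows --moves '[[[0,0,0.1,0],[0,0,0.2,0],[0,0,0.3,0],[0,0,0.4,0],[0,0,0.5,0],[0,0,0.5,0],[0,0,0.5,0],[0,0,0.5,0]]]'

```text
time: 18.28
eef_pos: [0.4994, -0.2586, 0.0612]
orientation: [3.135, 0.197, 0.0]
wrist_force: [-0.3, -0.0, -0.4]
gripper_width: 0.0001
```

```bash
python3 go.py .499 -.258 .06 7.2; python3 - <<'E'
from h import *
for n,(r0,r1,c0,c1) in dict(scene=(150,230,150,240)).items():
    im=imaging.capture(n); cv2.imwrite(f"pics/{n}12.png",im[:,:,::-1]);cv2.imwrite(f"pics/{n}12z.png",cv2.resize(np.clip(im[r0:r1,c0:c1,::-1].astype(float)*1.5,0,255).astype(np.uint8),None,fx=7,fy=7,interpolation=cv2.INTER_CUBIC))
E
```

```text
t 18.28 pos [ 0.4994 -0.2586  0.0612] yaw 7.2 tilt 0.01 F [-0.3147 -0.0149 -0.3735] T [ 0.0107 -0.033  -0.0667] w 0.0001
q [ 0.7198  0.3016 -0.3737  1.8272  0.1264  1.0359 -1.1482]
shift cm [-0.03 -0.07  0.12] twist 0.0001
```

View pics/scene12z.png

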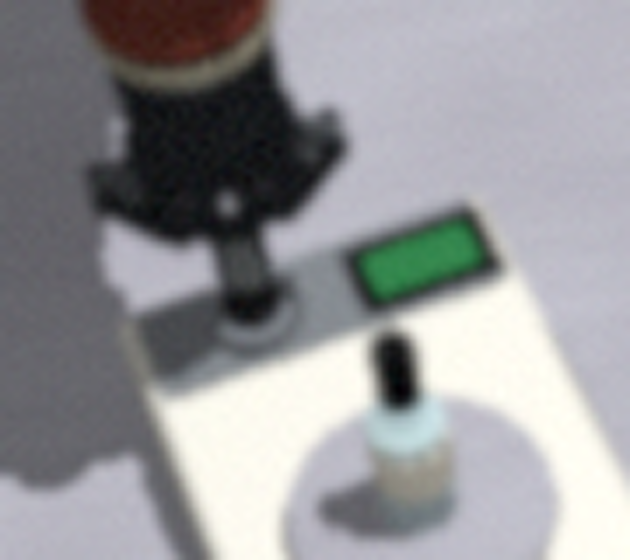

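Request:
send_rows --moves '[[[0,0,0.1,0],[0,0,0.2,0],[0,0,0.3,0],[0,0,0.4,0],[0,0,0.5,0],[0,0,0.6,0],[0,0,0.6,0],[0,0,0.6,0]]]'

```text
time: 19.0
eef_pos: [0.4994, -0.2586, 0.0551]
orientation: [-3.135, -0.197, 0.0]
wrist_force: [0.1, -0.4, 0.4]
gripper_width: 0.0002
```

```bash
python3 go.py .499 -.258 .06 7.2
```

```text
t 19.0 pos [ 0.4994 -0.2586  0.0551] yaw 7.2 tilt 0.0 F [ 0.1046 -0.4381  0.4224] T [ 0.0013  0.0054 -0.038 ] w 0.0002
q [ 0.7185  0.3086 -0.3728  1.8324  0.1298  1.0244 -1.1509]
shift cm [-0.03 -0.06 -0.49] twist 0.0001
```

Request:
send_rows --moves '[[[0,0,0.1,0],[0,0,0.2,0],[0,0,0.3,0],[0,0,0.4,0],[0,0,0.5,0],[0,0,0.6,0],[0,0,0.6,0],[0,0,0.6,0]]]'

```text
time: 19.67
eef_pos: [0.4994, -0.2586, 0.0491]
orientation: [-3.135, -0.197, 0.0]
wrist_force: [-0.3, 0.1, 0.0]
gripper_width: -0.0
```

```bash
python3 go.py .499 -.258 .06 7.2; python3 - <<'E'
from h import *
for n,(r0,r1,c0,c1) in dict(scene=(150,230,150,240)).items():
    im=imaging.capture(n); cv2.imwrite(f"pics/{n}13.png",im[:,:,::-1]);cv2.imwrite(f"pics/{n}13z.png",cv2.resize(np.clip(im[r0:r1,c0:c1,::-1].astype(float)*1.5,0,255).astype(np.uint8),None,fx=7,fy=7,interpolation=cv2.INTER_CUBIC))
E
```

```text
t 19.67 pos [ 0.4994 -0.2586  0.0491] yaw 7.21 tilt 0.0 F [-0.2909  0.0649  0.0374] T [0.0467 0.0128 0.014 ] w -0.0
q [ 0.7173  0.3156 -0.3718  1.8374  0.1332  1.0129 -1.1536]
shift cm [-0.03 -0.06 -1.09] twist 0.0001
```

View pics/scene13z.png

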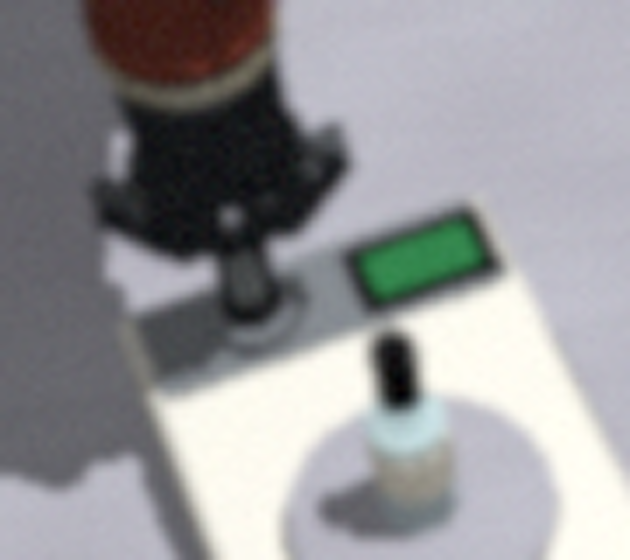

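Request:
send_rows --moves '[[[0,0,0.1,0],[0,0,0.2,0],[0,0,0.3,0],[0,0,0.4,0],[0,0,0.5,0],[0,0,0.6,0],[0,0,0.6,0],[0,0,0.6,0]]]'

```text
time: 20.38
eef_pos: [0.4995, -0.2586, 0.0432]
orientation: [3.135, 0.198, 0.0]
wrist_force: [-0.2, 0.2, 3.3]
gripper_width: -0.0003
```

```bash
python3 go.py .499 -.258 .06 7.2
```

```text
t 20.38 pos [ 0.4995 -0.2586  0.0432] yaw 7.21 tilt 0.01 F [-0.2399  0.2294  3.3263] T [0.0753 0.1569 0.0392] w -0.0003
q [ 0.7159  0.3226 -0.3707  1.8422  0.1368  1.0015 -1.1563]
shift cm [-0.04 -0.07 -1.68] twist 0.0002
```

Request:
send_rows --moves '[[[0,0,0.05,0],[0,0,0.1,0],[0,0,0.15,0],[0,0,0.2,0],[0,0,0.25,0],[0,0,0.3,0],[0,0,0.3,0],[0,0,0.3,0]]]'

```text
time: 21.05
eef_pos: [0.4996, -0.2587, 0.0424]
orientation: [3.134, 0.197, 0.0]
wrist_force: [-10.5, 3.5, 25.5]
gripper_width: 0.0004
```

```bash
python3 go.py .499 -.258 .06 7.2
```

```text
t 21.05 pos [ 0.4996 -0.2587  0.0424] yaw 7.2 tilt 0.06 F [-10.5251   3.5442  25.5349] T [0.9747 2.1358 0.0166] w 0.0004
q [ 0.7153  0.3235 -0.3706  1.843   0.1382  0.9994 -1.1577]
shift cm [-0.05 -0.08 -1.76] twist 0.0
```

The key bottomed out: 3 N of spring force, then a hard stop at 25 N. I'll lift off now.

Request:
send_rows --moves '[[[0,0,-0.3,0],[0,0,-0.6,0],[0,0,-1,0],[0,0,-2,0],[0,0,-3.5,0],[0,0,-5.5,0],[0,0,-8,0],[0,0,-10,0]]]'

```text
time: 21.72
eef_pos: [0.4993, -0.2585, 0.1419]
orientation: [-3.135, -0.198, -0.0]
wrist_force: [0.1, -1.0, 0.1]
gripper_width: 0.0
```

Request:
send_rows --moves '[[[-0.5,1,-2,0],[-1,3,-4,0],[-1.5,6,-6,0],[-2,9,-7,0],[-2.5,12,-7,0],[-3,14,-7,0],[-3,15,-7,0],[-3,15,-7,0]]]'

```text
time: 22.38
eef_pos: [0.4875, -0.4132, 0.2095]
orientation: [-3.135, -0.192, 0.001]
wrist_force: [0.3, 0.2, -0.2]
gripper_width: -0.0003
```

```bash
python3 go.py; python3 - <<'E'
from h import *
for n,(r0,r1,c0,c1) in dict(top=(130,250,250,370),scene=(150,270,145,265)).items():
    im=imaging.capture(n); cv2.imwrite(f"pics/{n}14.png",im[:,:,::-1]);cv2.imwrite(f"pics/{n}14z.png",cv2.resize(np.clip(im[r0:r1,c0:c1,::-1].astype(float)*1.1,0,255).astype(np.uint8),None,fx=5,fy=5,interpolation=cv2.INTER_CUBIC))
for z in(.07,.14): print(proj('top',[.6368,-.1893,z]),proj('scene',[.6368,-.1893,z]))
E
```

```text
t 22.38 pos [ 0.4875 -0.4132  0.2095] yaw 7.02 tilt 0.06 F [ 0.3476  0.2189 -0.2417] T [0.0086 0.0047 0.0037] w -0.0003
q [ 0.8606  0.3263 -0.2917  1.4679  0.0946  1.3621 -0.8845]
[312.2361 166.0057] [209.3853 221.5513]
[315.7987 159.3674] [207.1222 209.4618]
```

View pics/top14.png

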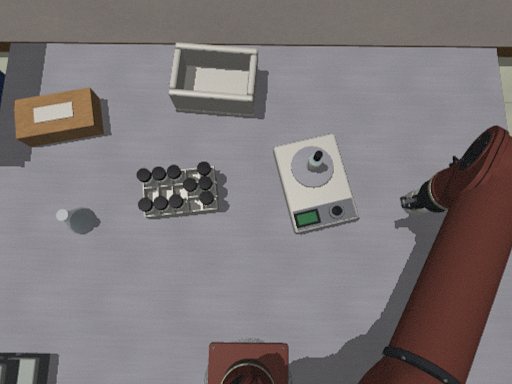

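View pics/scene14.png

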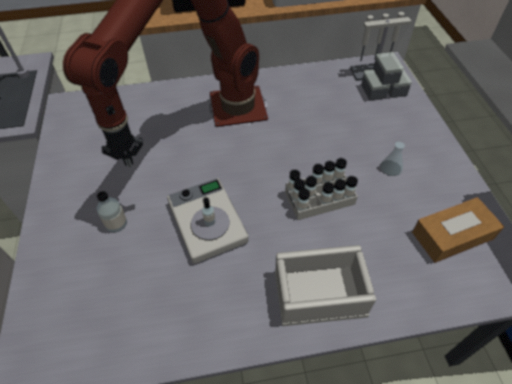

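View pics/top14z.png

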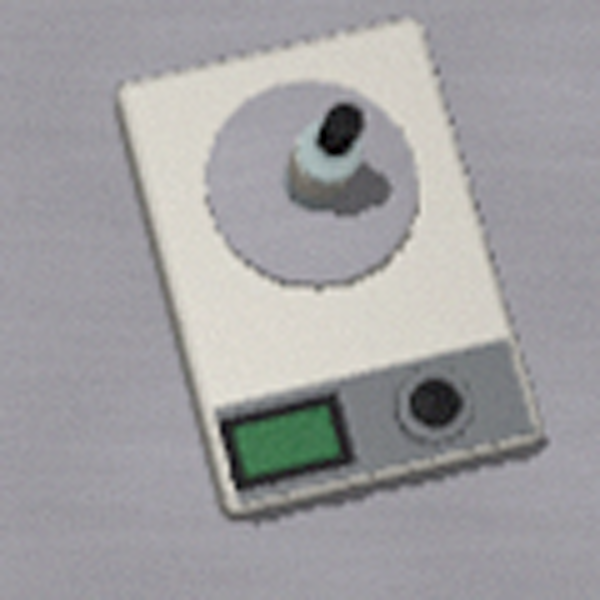

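View pics/scene14z.png

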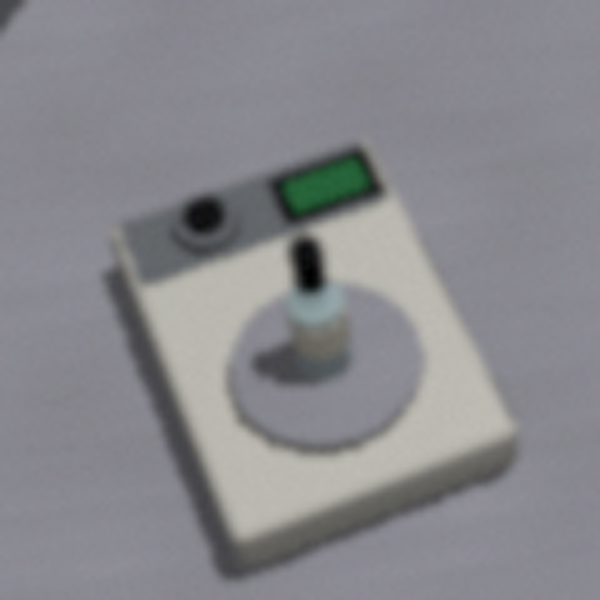

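```bash
sed 's/{n}0.png/{n}14.png/' m3.py > m5.py; python3 m5.py | tail -16; python3 - <<'E'
import cv2,numpy as np
a,b=cv2.imread('pics/scene0.png').astype(int),cv2.imread('pics/scene14.png').astype(int)
d=(abs(a-b).max(2)>40).astype(np.uint8);n,l,st,c=cv2.connectedComponentsWithStats(d)
print([tuple(s) for s in st[1:] if s[4]>6])
for nm,r,cc in(('media',(185,235),(95,130)),('key',(185,200),(177,195))): print(nm,abs(a-b)[r[0]:r[1],cc[0]:cc[1]].mean())
E
```

```text
[142.8705 174.2832] [11.952  12.7212] [0.5909 0.3098] 
[157.6561 173.0274] [11.9924 14.2981] [0.5952 0.2672] 
[172.8062 171.3013] [11.9093 14.0069] [0.6009 0.2236] 
[203.0174 167.5651] [11.687  12.8049] [0.6131 0.1364] 
rack [0.5581 0.2177] 0.13029651932075462 7.465440642324028
[(np.float64(-0.044), np.float64(-0.088)), (np.float64(-0.044), np.float64(0.0)), (np.float64(-0.044), np.float64(0.044)), (np.float64(-0.044), np.float64(0.088)), (np.float64(0.0), np.float64(-0.088)), (np.float64(0.0), np.float64(-0.044)), (np.float64(0.044), np.float64(-0.088)), (np.float64(0.044), np.float64(0.0)), (np.float64(0.044), np.float64(0.044)), (np.float64(0.044), np.float64(0.088))]
[[ 0.949  -0.7435]
 [ 0.0689 -0.1919]
 [-0.2325  0.1339]
 [ 0.18   -0.0935]
 [ 0.2519  0.6743]
 [ 0.088   0.2984]
 [ 0.6006 -0.8346]
 [-0.8712  0.2176]
 [-0.9155  0.2336]
 [-0.1192  0.3057]]
[(np.int32(9), np.int32(0), np.int32(98), np.int32(10), np.int32(481)), (np.int32(123), np.int32(0), np.int32(11), np.int32(8), np.int32(38)), (np.int32(6), np.int32(7), np.int32(185), np.int32(219), np.int32(11995)), (np.int32(195), np.int32(11), np.int32(5), np.int32(11), np.int32(22)), (np.int32(214), np.int32(74), np.int32(6), np.int32(6), np.int32(21)), (np.int32(130), np.int32(105), np.int32(60), np.int32(31), np.int32(271)), (np.int32(34), np.int32(136), np.int32(72), np.int32(47), np.int32(1362)), (np.int32(331), np.int32(170), np.int32(7), np.int32(12), np.int32(57)), (np.int32(203), np.int32(197), np.int32(7), np.int32(12), np.int32(74)), (np.int32(123), np.int32(205), np.int32(11), np.int32(7), np.int32(43)), (np.int32(196), np.int32(218), np.int32(17), np.int32(8), np.int32(78))]
media 16.569904761904763
key 4.982716049382716
```

```bash
python3 -c "
from plant import job
print(job.job_done())"
```

```text
the job is handed in; nothing more can be done
None
```

The slim-cap bottle is standing upright, released, on the balance's pan. I then pressed the read key and let it come back up, and handed the job in at about 22.5 s. I gripped the bottle by its cap, with the jaws in line with the two empty wells, and lifted it straight out.

**Last checks**
- **Bottle:** both cameras show it upright on the pan, within about 3 mm of the centre.
- **Key:** pressing gave about 3 N of spring force, then a hard stop at 25 N. In the final pictures the key looks the same as at the start.
- **Neighbours:** all ten other bottles are in their wells, and their caps moved no more than about 2 mm, which is within the measuring noise.
- **Everything else:** the before/after pictures show no other object out of place; near the media bottle only the arm's shadow changed. The wrist force was about 0 with the arm clear.

**What disagreed**
- **Fingertip height:** in the pictures the fingertips stood about 25–28 mm farther back than the reported TCP. Touching the key confirmed it: first contact came with the TCP reading below 0.049 m, already lower than the balance's top. I therefore set the grasp height to work either way, and felt for the pan and the key by force.
- **Gripper opening:** it read 19.5 mm on the 22 mm cap, but the hold was steady.
- **Press force:** the 25 N came with about 10 N sideways, more than the key needed but below the 40 N limit.

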